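# Pack up the bookstall display: books to the crate, art supplies to the caddy

## Robot

A 6-joint arm with a two-finger parallel gripper is mounted at the origin on the work surface. World frame = base frame: x ahead of the robot, y to its left, z up, the work surface at z = 0. Lengths are in mm, angles in rad, forces in N, time in s.
With the tool pointing down it reaches from about 350 to 775 mm from the base axis. Payload 7.3 kg.
Tool frame: the origin (TCP) lies between the finger pads; the fingertips stand 22 mm ahead of it and the grasp point (between the pads) lies 3 mm ahead of it (nose_length is the distance from the TCP to the fingertips, in mm); z points along the fingers, y is the direction in which the jaws open and shut (so a half turn about z gives the same grasp; the last joint's range is limited). The gripper opens to 92 mm and grips with 3 to 60 N. Pads are 19 mm wide; open, the fingers measure 130 mm over their backs; the gripper's body (75 mm by 190 mm) begins 47 mm behind the grasp point.
Start: joints at [1.169, 0.342, 1.524, -0, 1.275, -0.146], TCP at [132.819, 507.941, 223.841] pointing down, gripper open.
Joint ranges: [-2.53, 2.53], [-0.77, 2.02], [0.04, 2.7], [-1, 4.14], [0.28, 2.66], [-3.11, 3.11]. Speed limits (rad/s): [2.57, 2.57, 3.14, 3.14, 3.14, 3.14].

## Interface

Orientations are given as [roll, pitch, yaw] about the fixed x, y, z axes, in that order (R = Rz(yaw) Ry(pitch) Rx(roll)).
In Python, from plant import get_obs, capture, close_job, nose_length gives the robot as it stands.
- The arm moves only by the tool step_arm, never from a script. Its argument "increments" is text: rows parted by semicolons, each of 7 numbers parted by spaces: the turn, a rotation vector about the tool's x, y, z in rad, then the shift along the tool's x, y, z in mm, then the opening, from -1 (shut) to 1 (fully open). A call has 1 to 20 rows; each row is the pose to reach, as a shift and turn from the pose commanded when the call began, along the tool's axes at that moment; what a row does not reach only later rows make up. A row lasts 1/8 s, in which the tool goes at most 62.5 mm and 10.7 degrees, less where a joint would pass 70% of its speed; a pose out of reach is approached as far as the arm can. A call with a gripper value outside its range is refused whole. The fingers move at their own pace and stop on an object; the grip force is fixed at half the most. Time passes only in rows, so rows that repeat a pose let the fingers close. It gives the time, the measured TCP pose, the force and the opening at its end, in the units of the state.
- get_obs(): the state, without advancing time (a new reading comes with each control period).
- capture(name): name is "scene" or "top" or "wrist"; returns a dict with "frame" (480x640x3 uint8, red, green, blue), "K" (3x3 intrinsics, pixels), "extrinsics" (4x4, takes a point from world to camera coordinates); the wrist camera has in their place "tool_from_camera" (4x4, takes a point from camera to tool coordinates, whose origin is the TCP and whose axes are the flange's). Camera axes: x right, y down, z forward; pixel columns grow to the right and rows downward; lengths in mm; the calibration is good to about 2 mm. A picture is of the moment at which its call begins: read the wrist's pose just before it. There is no depth.
- close_job(): hands the job in, once; it reports no verdict.
The state is a dict: "time": time; "joint_positions": joint angles; "dq": joint speeds; "tau": joint torques, N m; "tool_pos": TCP position; "tcp_rot": TCP orientation; "contact_force": force on the tool from outside, world axes, zero at the start; "moment": the same for the moment, N m; "grip_width": finger opening in mm.
Only numpy, scipy, OpenCV 4.12 (cv2) and the standard library are available. Lean on these libraries where they do the work, as an engineer would, in place of code of your own. Each camera call takes 0.05 s, during which the arm holds its last target.

## Task

Pack up the mixed goods on this bookstall counter by type. Stand the red book upright in the free slot of the wooden book crate; the art supplies go in the green caddy: the yellow pencil tin upright in the deep pocket and the brush flat and lengthwise in the long shallow compartment. Set things down rather than dropping them, let go of everything, and leave the mug, the jar and the brass paperweight where they are.

Things in the scene. Friction and masses are not known exactly. Their poses are not given: they have to be found in the camera images.
- rack: Blue-grey display rack, fixed, 290 mm wide (y). Origin on the counter, 30 mm below the line of the goods' lower back edges; x to the front, away from the robot; z up. Two places, at y = +67.5 and -67.5 mm; either may hold book or tin. Goods lean back 0.45 rad (26 deg) from vertical, tops towards -x (the robot), on a backrest reaching 80 mm up their backs; a 12 mm lip stops their feet.
- rack_rail (a point): Middle of the rack's lamp rail, a bar 16 mm wide, 14 mm high, along the rack's y, 282 mm above the counter and 18 mm in front of (+x) the origin, on 12 mm posts at rack x +45, y +-140 mm. It blocks a gripper coming straight down on the goods: reach in along their slope, from the robot's side.
- book: Red hardback book, paper pages, cream panel on the front; rigid, loose, about 0.28 kg. 26 mm thick (x), 112 wide (y), 160 tall (z). Origin: middle of its lower back edge, so it spans x 0..26, y -56..56, z 0..160 mm; z points up along the book (leaning 0.45 rad at the start). Its upper 80 mm stands free of the rack: grasp it there across the thickness.
- book_base (a point): Centre of the book's bottom face (13 mm along the book's x from its origin); axes as the book's.
- tin: Yellow flat pencil tin, steel seam, coloured stripes (pencils) painted on the front; closed, rigid, loose, about 0.20 kg. 22 mm thick (x), 95 wide (y), 170 tall (z). Origin: middle of its lower back edge, so it spans x 0..22, y -47.5..47.5, z 0..170 mm; z points up along the tin (leaning 0.45 rad at the start). Its upper 90 mm stands free of the rack: grasp it there across the thickness.
- tin_base (a point): Centre of the tin's bottom face (11 mm along the tin's x from its origin); axes as the tin's.
- brush: Flat brush, 185 mm long (x), 16 mm thick, about 0.09 kg, loose, lying on the counter between robot and rack. Origin: underside, middle of the length; z up. Light wooden handle 24 mm wide from x -92.5 to +20 mm, steel ferrule 42 mm wide to +50, rigid dark bristle block 44 mm wide to +92.5. It balances about 10 mm to the bristle side of the origin.
- crate: Wooden book crate, fixed to the counter, 170 (x) by 156 (y) by 90 mm high, walls and floor 8 mm. Origin: centre of its underside. Small books already stand fixed in its +x half (tops up to 100 mm above the counter); the -x half is the free slot.
- crate_slot (a point): Centre of the free slot's floor in the crate, 8 mm above the counter; axes as the crate's. The slot is 72 mm (x) by 140 mm (y); the book stands in it with its thickness along x.
- caddy: Green caddy, fixed to the counter, 309 mm long (x). Origin: centre of its length and width, on its underside. The -x part is a shallow compartment 107 mm wide outside with 25 mm high walls, the +x end a deep pocket 127 mm wide outside with 75 mm high walls; walls and floor 6 mm.
- caddy_tray (a point): Centre of the shallow compartment's floor, 6 mm above the counter; axes as the caddy's. Inside 220 mm (x) by 95 mm (y), 19 mm deep; the brush lies lengthwise along x, bristles either way.
- caddy_pocket (a point): Centre of the deep pocket's floor, 6 mm above the counter; axes as the caddy's. Inside 65 mm (x) by 115 mm (y), 69 mm deep; the tin stands in it with its thickness along x.
- mug: White mug, 80 mm across, 90 mm high, beyond the rack; origin at the centre of its underside. Leave alone.
- jar: Amber glass jar with a steel lid, 68 mm across, 100 mm high, beyond the rack; origin at the centre of its underside. Leave alone.
- weight: Brass paperweight with a knob, 72 mm across, 46 mm high, beyond the rack; origin at the centre of its underside. Leave alone.
Mind the look-alikes: they are no part of the job. Of the things that look like the book, the largest one is meant. Of the things that look like the tin, the larger one is meant.

How it is judged (in metres and radians):
At the end, for the whole second after the job is handed in: At rest: book upright (lean under 43 deg) in the crate slot and tin likewise in the deep pocket, each foot under 30 mm above its floor and inside its walls; brush in the shallow compartment, middle within 60 mm along and 45 mm across, under 25 mm high, within 20 deg of lengthwise, 8 deg of flat (x of book_base in the frame of crate_slot between -0.045 and 0.045 m and y of book_base in the frame of crate_slot between -0.075 and 0.075 m and z of book_base in the frame of crate_slot below 0.03 m and angle between each of book, tin's own z axis and vertical below 0.75 rad and x of tin_base in the frame of caddy_pocket between -0.04 and 0.04 m and y of tin_base in the frame of caddy_pocket between -0.062 and 0.062 m and z of tin_base in the frame of caddy_pocket below 0.03 m and x of brush in the frame of caddy_tray between -0.06 and 0.06 m and y of brush in the frame of caddy_tray between -0.045 and 0.045 m and z of brush in the frame of caddy_tray below 0.025 m and angle between the x axis of brush and the x axis of caddy, either way round below 0.35 rad and angle between the z axis of brush and the z axis of caddy, either way round below 0.15 rad and linear speed of each of book, tin, brush below 0.03 m/s); the robot touches nothing.
It fails at once if the book is dropped from more than about 40 mm (linear speed of book above 0.9 m/s and contact force between the fingers and book below 0.05 N).
It fails at once if the tin is dropped from more than about 40 mm (linear speed of tin above 0.9 m/s and contact force between the fingers and tin below 0.05 N).
It fails at once if the brush is dropped from more than about 40 mm (linear speed of brush above 0.9 m/s and contact force between the fingers and brush below 0.05 N).
It fails at once if the mug, jar or paperweight is shifted by more than 25 mm (distance of any of mug, jar, weight from where it was at the start of the episode above 0.025 m).
It also fails if it takes over 72 s, if anything falls off the work surface, if the arm or the gripper's body presses on something with over 40 N, if the wrist force passes 120 N, or if a joint passes its speed limit or range.

## Working session

There is one attempt and no reset: what is moved stays moved. The work goes in short steps, Python scripts to look and compute and a tool call to move; the robot and the scene stay as the last step left them, time stands still between calls to the robot, and variables do not carry over. Pictures are saved under pics/ and viewed, and the job is handed in when it is done.

Besides the shell and the picture viewer there is one more tool, called after "Emit:" in YAML: its name, and indented under it one key for each argument. step_arm: Moves the arm, as the interface text tells. Its arguments: {"type":"object","properties":{"increments":{"type":"string"}},"required":["increments"]}

```bash
ls; mkdir -p pics
python3 - <<'E'
from plant import get_obs, capture, nose_length
import cv2,numpy as np
o=get_obs();print(o['time'],o['tool_pos'],o['tcp_rot'],o['grip_width'],nose_length)
for n in ['scene','top']:
    c=capture(n);cv2.imwrite(f'pics/{n}0.png',c['frame'][:,:,::-1]);print(n,c['K'],c['extrinsics'])
c=capture('wrist');print(c['K'],c['tool_from_camera'])
E
```

```text
pics
0.0 [132.63177416 507.53146076 223.13054465] [-3.14002492e+00 -2.20765143e-04  2.88581664e+00] 91.5507182097297 22.0
scene [[480.54449022   0.         314.53512964]
 [  0.         480.54449022 232.10608656]
 [  0.           0.           1.        ]] [[-4.40585940e-01  8.97708433e-01 -1.89702095e-03  2.80757679e+02]
 [ 6.84631844e-01  3.34641825e-01 -6.47529217e-01 -2.77345207e+02]
 [-5.80657616e-01 -2.86591030e-01 -7.62038263e-01  1.49991955e+03]
 [ 0.00000000e+00  0.00000000e+00  0.00000000e+00  1.00000000e+00]]
top [[605.67363956   0.         317.09621257]
 [  0.         605.67363956 240.56461401]
 [  0.           0.           1.        ]] [[-3.13193947e-03 -9.99798439e-01  1.98310931e-02 -2.54363354e+01]
 [-9.86989261e-01 -9.73943622e-05 -1.60786162e-01  6.36816629e+02]
 [ 1.60755685e-01 -2.00766485e-02 -9.86790017e-01  1.42298271e+03]
 [ 0.00000000e+00  0.00000000e+00  0.00000000e+00  1.00000000e+00]]
[[336.57896079   0.         317.61713294]
 [  0.         336.57896079 241.96659725]
 [  0.           0.           1.        ]] [[-1.72964722e-04 -9.54746073e-01 -2.97422102e-01  7.98560873e+01]
 [ 9.99999665e-01 -4.03145420e-04  7.12579332e-04 -8.30058725e-01]
 [-8.00236677e-04 -2.97421879e-01  9.54745822e-01 -1.61818253e+02]
 [ 0.00000000e+00  0.00000000e+00  0.00000000e+00  1.00000000e+00]]
```

View pics/scene0.png

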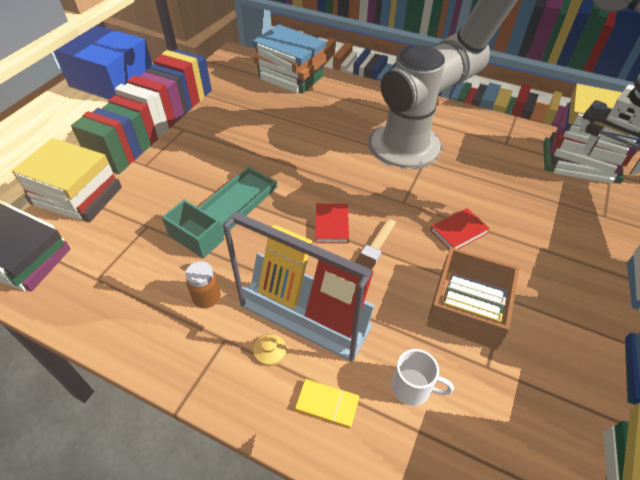

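View pics/top0.png

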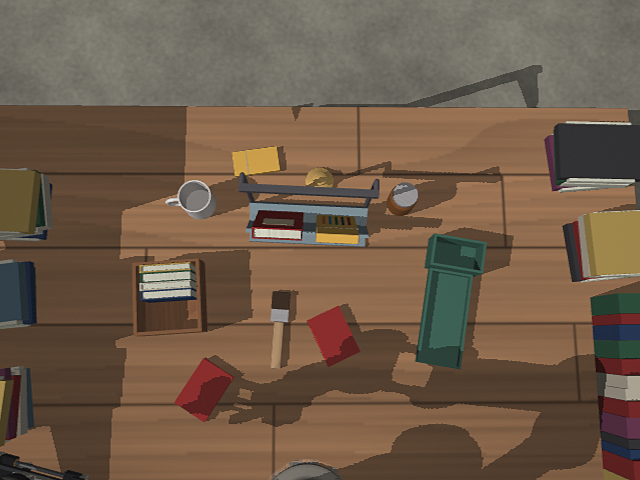

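Look-alikes, in top-image pixels:
- **Book:** the red book in the rack at (280,225), against flat red ones at (333,335) and (204,388).
- **Tin:** the yellow tin in the rack at (337,228), against the flat yellow one at (258,160).

The rack items fit the description. Next I check them in a close crop.

Run:
```python
import cv2
t=cv2.imread('pics/top0.png');s=cv2.imread('pics/scene0.png')
cv2.imwrite('pics/t_rack.png',cv2.resize(t[140:260,225:425],None,fx=4,fy=4,interpolation=cv2.INTER_CUBIC))
cv2.imwrite('pics/t_cad.png',cv2.resize(t[225:375,400:600],None,fx=4,fy=4,interpolation=cv2.INTER_CUBIC))
cv2.imwrite('pics/t_cr.png',cv2.resize(t[245:380,120:320],None,fx=4,fy=4,interpolation=cv2.INTER_CUBIC))
cv2.imwrite('pics/s_rack.png',cv2.resize(s[205:365,215:385],None,fx=3.75,fy=3.75,interpolation=cv2.INTER_CUBIC))
```

```text
(no output)
```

View pics/t_rack.png

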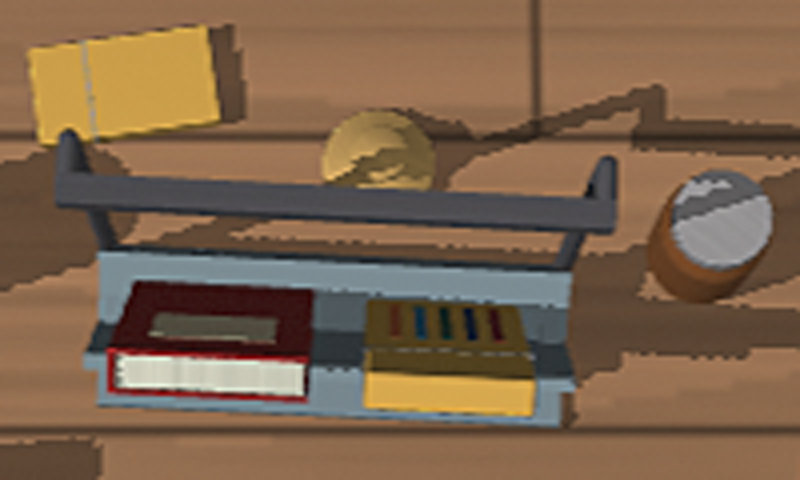

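View pics/t_cad.png

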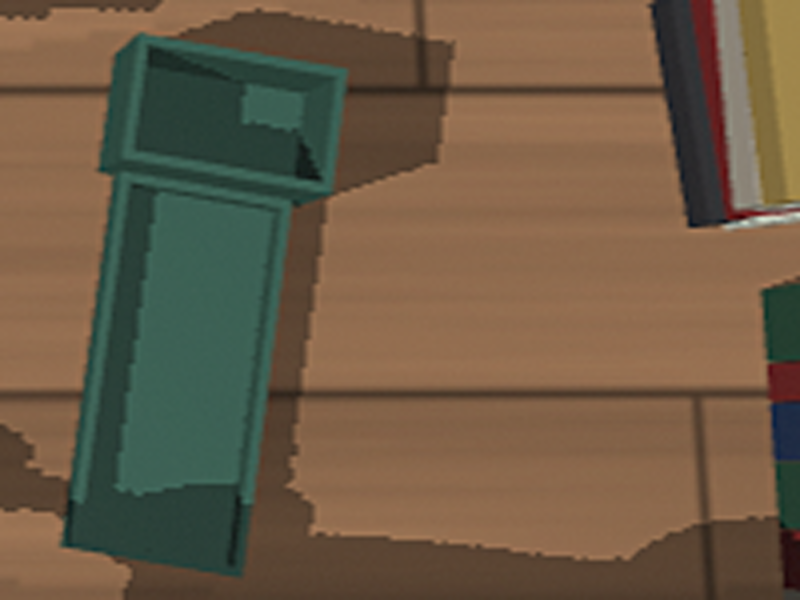

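View pics/t_cr.png

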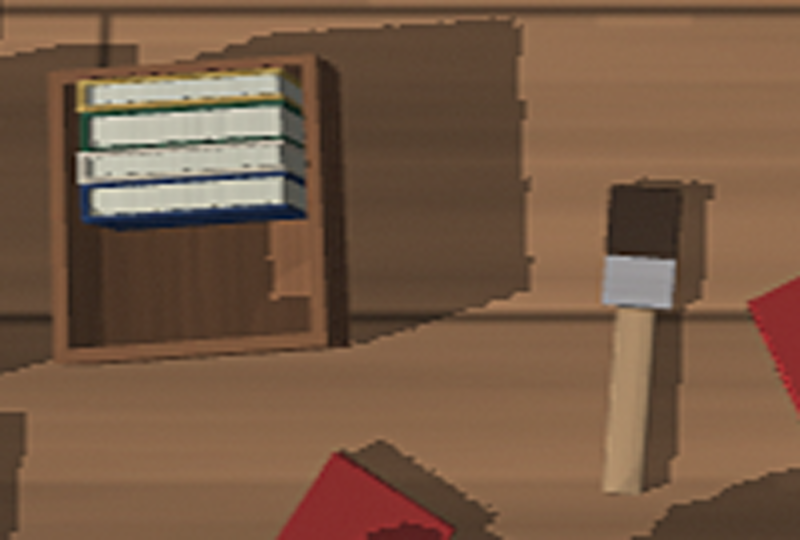

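View pics/s_rack.png

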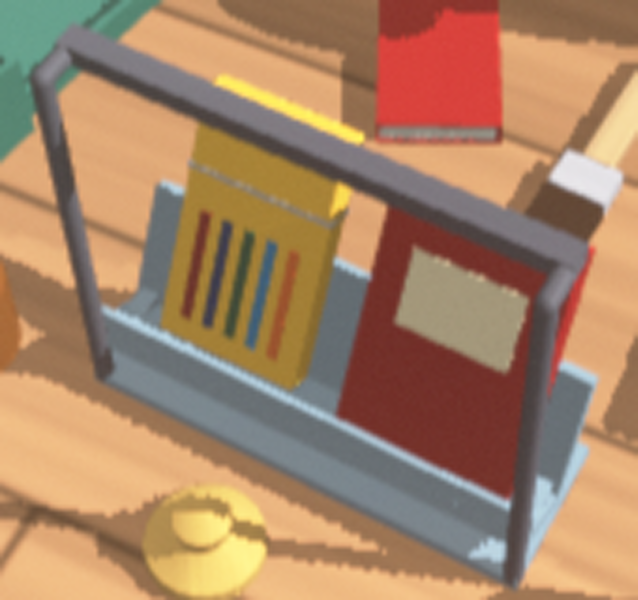

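The crop confirms it: the book with the cream panel is in the +y (left) place, and the tin with the seam and stripes is in the right place. Next I crop the scene view to click more points.

Run:
```python
import cv2
s=cv2.imread('pics/scene0.png')
cv2.imwrite('pics/s_cad.png',cv2.resize(s[160:260,155:285],None,fx=5,fy=5,interpolation=cv2.INTER_CUBIC))
cv2.imwrite('pics/s_cr.png',cv2.resize(s[210:350,350:530],None,fx=4,fy=4,interpolation=cv2.INTER_CUBIC))
```

```text
(no output)
```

View pics/s_cad.png

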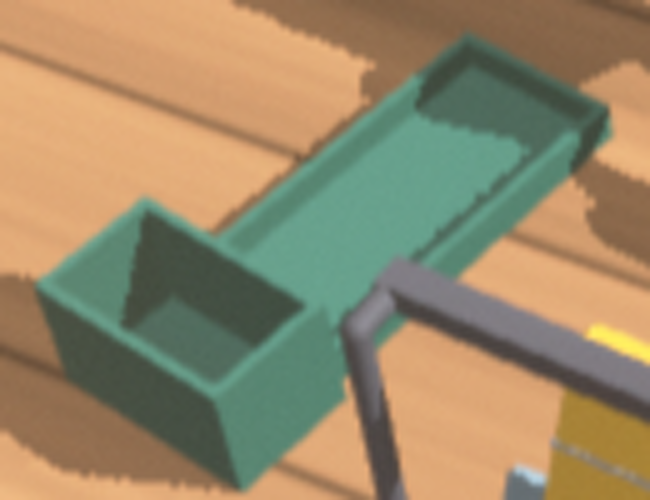

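View pics/s_cr.png

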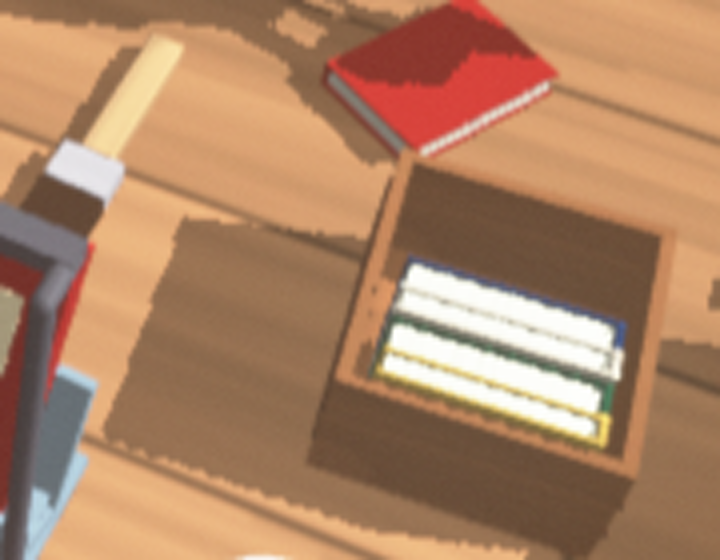

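```bash
cat > h.py <<'E'
import numpy as np,cv2
from scipy.optimize import least_squares
from scipy.spatial.transform import Rotation as R
from plant import capture,get_obs
CAM={}
def cams():
    if not CAM:
        for n in ('scene','top'):
            c=capture(n);CAM[n]=(c['K'],c['extrinsics'])
    return CAM
def proj(n,P):
    K,E=cams()[n];P=np.atleast_2d(P);q=(P@E[:3,:3].T+E[:3,3])@K.T
    return q[:,:2]/q[:,2:]
def world(p,L,lean=0):
    x,y,yaw,z=p
    return R.from_euler('z',yaw).apply(R.from_euler('y',-lean).apply(np.atleast_2d(L)))+[x,y,z]
def fit(pts,p0,lean=0,freez=False):
    def f(p):
        pp=[p[0],p[1],p[2]/100,p[3] if freez else p0[3]]
        return np.concatenate([(proj(n,world(pp,L,lean))[0]-uv) for n,L,uv in pts])
    r=least_squares(f,[p0[0],p0[1],p0[2]*100]+([p0[3]] if freez else []),loss='soft_l1',f_scale=1.)
    p=r.x;pp=[p[0],p[1],p[2]/100,p[3] if freez else p0[3]]
    res=f(p).reshape(-1,2)
    return np.array(pp),res
def pts(n,off,s,lst): return [(n,np.array(L,float),np.array(uv)/s+off) for L,uv in lst]
E
cat > fit.py <<'E'
from h import *
np.set_printoptions(precision=2,suppress=True)
cad=pts('scene',(155,160),5,[((154.5,-63.5,75),(38,285)),((77.5,-63.5,75),(148,198)),((154.5,63.5,75),(215,395)),((154.5,63.5,0),(243,490)),((-154.5,-53.5,25),(467,35)),((-154.5,53.5,25),(610,105))])
cad+=pts('top',(400,225),4,[((154.5,63.5,75),(145,35)),((154.5,-63.5,75),(347,70)),((77.5,-63.5,75),(332,190)),((-154.5,53.5,25),(65,545)),((-154.5,-53.5,25),(243,577))])
cr=pts('top',(120,245),4,[((85,78,90),(50,72)),((85,-78,90),(318,55)),((-85,-78,90),(328,345)),((-85,78,90),(55,362))])
cr+=pts('scene',(350,210),4,[((-85,-78,90),(405,152)),((-85,78,90),(675,232)),((85,-78,90),(337,380)),((85,78,90),(632,478)),((85,-78,0),(310,463))])
br=pts('top',(120,245),4,[((92.5,22,16),(610,185)),((92.5,-22,16),(683,188)),((-92.5,12,16),(604,492)),((-92.5,-12,16),(641,492)),((20,21,16),(603,305)),((20,-21,16),(670,307))])
br+=pts('scene',(350,210),4,[((-92.5,-12,16),(160,35)),((-92.5,12,16),(183,45)),((20,21,16),(122,175)),((20,-21,16),(70,140))])
bk=pts('top',(225,140),4,[((26,56,160),(110,347)),((26,-56,160),(312,357)),((0,56,160),(108,393)),((0,-56,160),(307,402))])
bk+=pts('scene',(215,205),3.75,[((0,56,160),(592,247)),((26,-56,12),(338,415)),((26,56,12),(510,497))])
tn=pts('top',(225,140),4,[((22,47.5,170),(365,370)),((22,-47.5,170),(533,378)),((0,47.5,170),(365,408)),((0,-47.5,170),(533,416))])
tn+=pts('scene',(215,205),3.75,[((0,-47.5,170),(218,76)),((0,47.5,170),(362,135)),((22,-47.5,12),(162,330)),((22,47.5,12),(297,388))])
rail=pts('top',(225,140),4,[((26,146,289),(57,178)),((26,-146,289),(615,200)),((10,146,289),(57,205)),((10,-146,289),(613,232)),((-0,0,0),(0,0))][:4])
out={}
for nm,p,p0,l,fz in [('caddy',cad,(450,-250,0,0),0,0),('crate',cr,(450,280,0,0),0,0),('brush',br,(400,80,0,0),0,0),('book',bk,(650,80,0,20),.45,1),('tin',tn,(650,-50,0,20),.45,1),('rack',rail,(650,20,0,0),0,0)]:
    q,res=fit(p,p0,l,fz);out[nm]=q;print(nm,q,'yawdeg',np.degrees(q[2]));print(res.round(1).tolist())
np.save('poses.npy',out,allow_pickle=True)
E
python3 fit.py
```

```text
caddy [ 487.72 -342.79   -0.17    0.  ] yawdeg -9.781534372538692
[[-1.7, -0.7], [-1.2, -1.2], [-0.7, 0.2], [-0.7, 0.2], [-0.8, -1.5], [-0.7, -0.6], [-2.8, -0.4], [-1.2, -0.4], [-1.4, 1.0], [-0.5, 0.8], [-1.1, 0.4]]
crate [499.02 327.01   0.07   0.  ] yawdeg 3.7543556023896643
[[-1.4, -0.6], [-1.6, -0.7], [-1.3, -0.3], [-1.2, 0.2], [-1.5, -1.7], [0.0, -1.1], [-1.6, -0.6], [0.2, -0.1], [-2.3, -0.1]]
brush [423.8   69.18  -0.08   0.  ] yawdeg -4.84262101389336
[[-0.2, -0.6], [-0.6, 0.1], [-1.7, -0.4], [-1.0, 0.4], [-0.8, -0.9], [-0.4, 0.0], [-2.7, -1.5], [-0.2, -0.6], [-0.6, -2.9], [-2.5, -0.9]]
book [690.35  65.32  -0.02  20.88] yawdeg -1.060818676147033
[[-0.9, 1.1], [-1.2, -0.5], [-0.3, 0.8], [-0.1, -0.5], [-1.1, 1.8], [-1.1, -0.5], [-0.4, -1.3]]
tin [684.37 -68.1   -0.01  23.08] yawdeg -0.6474458689667608
[[-0.8, 1.0], [-0.0, -0.5], [-1.0, 1.0], [-0.4, -0.5], [-0.6, 1.2], [-0.1, 0.7], [-1.2, -2.1], [-0.5, -1.4]]
rack [684.02  -4.37  -0.04   0.  ] yawdeg -2.477400436514194
[[-0.8, -0.5], [0.9, 0.3], [-1.3, 0.3], [1.2, -0.2]]
```

```bash
sed -i 's#np.array(uv)/s+off)#(np.array(uv)+.5)/s-.5+off)#' h.py
cat >> fit.py <<'E'
print('--- z=30')
for nm,p,p0,l in [('book',bk,(650,80,0,30),.45),('tin',tn,(650,-50,0,30),.45)]:
    q,res=fit(p,p0,l,False);print(nm,q,np.degrees(q[2]));print(res.round(1).tolist())
lean=lambda P:R.from_euler('y',-.45).apply(P)
J=[(n,lean(L)+[0,67.5,30],uv) for n,L,uv in bk]+[(n,lean(L)+[0,-67.5,30],uv) for n,L,uv in tn]+rail
q,res=fit(J,(684,0,0,0));print('rack joint',q,np.degrees(q[2]));print(res.round(1).tolist())
out['rack']=q;np.save('poses.npy',out,allow_pickle=True)
t=cv2.imread('pics/top0.png');s=cv2.imread('pics/scene0.png')
box=lambda x0,x1,y0,y1,z0,z1:np.array([(x,y,z) for x in(x0,x1) for y in(y0,y1) for z in(z0,z1)],float)
ed=[(a,b) for a in range(8) for b in range(a+1,8) if bin(a^b).count('1')==1]
Q=out['rack'];its=[(world(out['caddy'],box(77.5,154.5,-63.5,63.5,0,75))),world(out['caddy'],box(-154.5,77.5,-53.5,53.5,0,25)),world(out['crate'],box(-85,85,-78,78,0,90)),world(out['brush'],box(-92.5,92.5,-22,22,0,16)),
 world(Q,lean(box(0,26,-56,56,0,160))+[0,67.5,30]),world(Q,lean(box(0,22,-47.5,47.5,0,170))+[0,-67.5,30]),world(Q,box(10,26,-146,146,275,289))]
for n,im in (('top',t),('scene',s)):
    im=cv2.resize(im,None,fx=4,fy=4,interpolation=cv2.INTER_CUBIC)
    for B in its:
        uv=(proj(n,B)+.5)*4-.5
        for a,b in ed: cv2.line(im,tuple(int(v) for v in uv[a].round()),tuple(int(v) for v in uv[b].round()),(255,0,255),1,cv2.LINE_AA)
    if n=='top':
        cv2.imwrite('pics/o1.png',im[600:1020,900:1600]);cv2.imwrite('pics/o2.png',cv2.resize(im[920:1500,480:2000],(800,305)))
    else: cv2.imwrite('pics/o3.png',cv2.resize(im[650:1450,600:2150],(800,413)));cv2.imwrite('pics/o4.png',im[880:1450,850:1550])
E
python3 fit.py
```

```text
caddy [ 488.11 -343.11   -0.17    0.  ] yawdeg -9.884949378228471
[[-1.6, -0.3], [-1.0, -0.8], [-0.6, 0.7], [-0.6, 0.6], [-0.5, -1.0], [-0.4, -0.1], [-2.2, -0.3], [-0.6, -0.1], [-0.9, 1.3], [-0.1, 1.0], [-0.7, 0.6]]
crate [499.23 326.51   0.06   0.  ] yawdeg 3.673197896877626
[[-0.8, -0.4], [-1.0, -0.4], [-0.8, 0.1], [-0.7, 0.4], [-1.3, -1.4], [0.2, -0.7], [-1.5, -0.3], [0.2, 0.3], [-2.2, 0.2]]
brush [424.47  69.41  -0.08   0.  ] yawdeg -4.526581319318987
[[-0.1, -0.4], [-0.5, 0.2], [-1.2, -0.3], [-0.5, 0.5], [-0.5, -0.8], [-0.1, 0.1], [-2.5, -1.0], [0.0, -0.1], [-0.1, -2.3], [-2.2, -0.2]]
book [691.02  65.3   -0.02  23.  ] yawdeg -1.4140011588220018
[[-0.8, 0.8], [-0.9, -0.4], [-0.2, 0.6], [0.1, -0.5], [-0.6, 2.0], [-0.8, -0.5], [-0.2, -1.1]]
tin [685.19 -67.96  -0.02  25.26] yawdeg -0.8868050186857368
[[-0.6, 0.8], [0.3, -0.6], [-0.8, 0.8], [-0.1, -0.6], [-0.3, 1.2], [0.3, 0.8], [-1.0, -2.0], [-0.3, -1.1]]
rack [684.81  -3.59  -0.04   0.  ] yawdeg -2.4771058938150694
[[-0.8, -0.5], [0.8, 0.3], [-1.3, 0.3], [1.2, -0.2]]
--- z=30
book [690.93  65.13  -0.03  30.  ] -1.5518234270230356
[[-1.0, 0.2], [-0.9, -0.9], [-0.5, 0.0], [0.0, -0.9], [-0.3, 0.0], [-0.9, -2.3], [-0.1, -2.7]]
tin [685.75 -67.3   -0.02  30.  ] -0.9107431665995498
[[-0.9, 0.1], [0.1, -1.2], [-1.1, 0.2], [-0.2, -1.1], [-0.3, 0.0], [0.4, -0.3], [-1.1, -2.9], [-0.2, -2.0]]
rack joint [687.23  -2.37  -0.04   0.  ] -2.2609027828213724
[[-1.2, 0.4], [-1.2, -0.1], [-0.8, 0.2], [-0.3, -0.1], [0.1, 0.0], [-0.7, -3.0], [-0.2, -2.9], [-0.3, 0.1], [0.7, -0.2], [-0.7, 0.2], [0.1, -0.1], [-0.1, -0.8], [0.1, -0.5], [-1.6, -4.1], [-1.4, -2.5], [-1.4, -1.3], [0.2, -1.1], [-1.9, -0.5], [0.5, -1.6]]
```

View pics/o1.png

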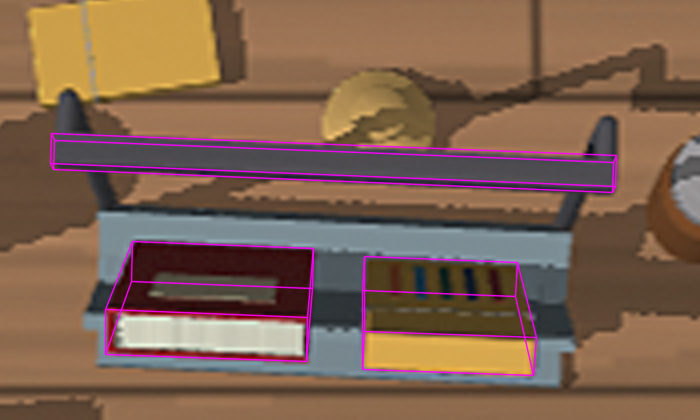

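View pics/o4.png

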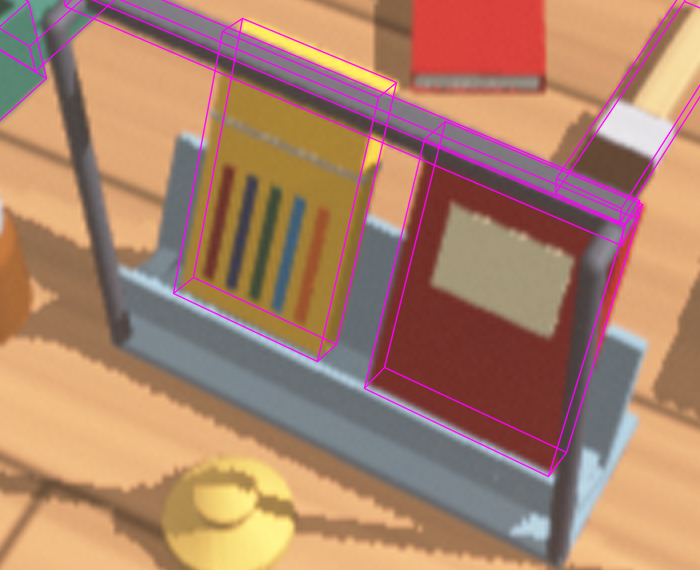

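The rack fit overlays well, to about 2 mm. Next is a pose and increment helper, then the move to the book's pre-grasp.

```bash
cat > t.py <<'E'
from h import *
np.set_printoptions(precision=3,suppress=True)
P=np.load('poses.npy',allow_pickle=True).item()
def tool(g,zdir,ydir):
    "TCP pose from grasp point, approach dir, jaw dir"
    z=np.array(zdir)/np.linalg.norm(zdir);y=np.array(ydir,float);y-=z*(y@z);y/=np.linalg.norm(y)
    return np.array(g)-3*z, R.from_matrix(np.c_[np.cross(y,z),y,z])
def rackitem(zb,half,yoff,extra=0):
    q=P['rack'];o=world(q,[0,yoff,30])[0];A=R.from_euler('z',q[2])*R.from_euler('y',-.45)
    return tool(o+A.apply([half,0,zb]),A.apply([0,0,-1]),A.apply([1,0,0]))
def delta(t):
    o=get_obs();p0=np.array(o['tool_pos']);R0=R.from_euler('xyz',o['tcp_rot'])
    rv=(R0.inv()*t[1]).as_rotvec();d=R0.inv().apply(t[0]-p0)
    print('t',o['time'],'pos',p0,'tgt',t[0],t[1].as_euler('xyz'))
    print('  rot',rv,'shift',d,'| mm',np.linalg.norm(d),'deg',np.degrees(np.linalg.norm(rv)))
E
python3 - <<'E'
from t import *
delta(rackitem(250,13,67.5));delta(rackitem(128,13,67.5))
E
```

```text
t 0.35 pos [132.786 507.856 223.677] tgt [591.63   68.957 263.468] [2.692 0.    1.531]
  rot [-0.379 -0.304  1.33 ] shift [-554.952 -308.552  -39.718] | mm 636.2027403902266 deg 81.1364236364551
t 0.35 pos [132.786 507.856 223.677] tgt [644.655  66.863 153.613] [2.692 0.    1.531]
  rot [-0.379 -0.304  1.33 ] shift [-606.784 -297.132   70.132] | mm 679.2592479560573 deg 81.1364236364551
```

Emit:
step_arm:
  increments: "-0.379 -0.304 1.33 -555 -308.5 -39.7 0.3;-0.379 -0.304 1.33 -555 -308.5 -39.7 0.3;-0.379 -0.304 1.33 -555 -308.5 -39.7 0.3;-0.379 -0.304 1.33 -555 -308.5 -39.7 0.3;-0.379 -0.304 1.33 -555 -308.5 -39.7 0.3;-0.379 -0.304 1.33 -555 -308.5 -39.7 0.3;-0.379 -0.304 1.33 -555 -308.5 -39.7 0.3;-0.379 -0.304 1.33 -555 -308.5 -39.7 0.3;-0.379 -0.304 1.33 -555 -308.5 -39.7 0.3;-0.379 -0.304 1.33 -555 -308.5 -39.7 0.3;-0.379 -0.304 1.33 -555 -308.5 -39.7 0.3;-0.379 -0.304 1.33 -555 -308.5 -39.7 0.3;-0.379 -0.304 1.33 -555 -308.5 -39.7 0.3;-0.379 -0.304 1.33 -555 -308.5 -39.7 0.3;-0.379 -0.304 1.33 -555 -308.5 -39.7 0.3;-0.379 -0.304 1.33 -555 -308.5 -39.7 0.3"

```text
time: 2.35
tool_pos: [591.5, 69.6, 263.7]
tcp_rot: [2.691, -0.001, 1.532]
contact_force: [-0.5, 0.6, -0.0]
grip_width: 59.5
```

Run:
```python
from t import *
o=get_obs();c=capture('wrist');im=c['frame'][:,:,::-1].copy()
p0=np.array(o['tool_pos']);R0=R.from_euler('xyz',o['tcp_rot']);T=c['tool_from_camera'];K=c['K']
box=lambda x0,x1,y0,y1,z0,z1:np.array([(x,y,z) for x in(x0,x1) for y in(y0,y1) for z in(z0,z1)],float)
ed=[(a,b) for a in range(8) for b in range(a+1,8) if bin(a^b).count('1')==1]
lean=lambda P:R.from_euler('y',-.45).apply(P)
Q=P['rack']
cv2.imwrite('pics/w1raw.png',im)
for B in [world(Q,lean(box(0,26,-56,56,0,160))+[0,67.5,30]),world(Q,lean(box(0,22,-47.5,47.5,0,170))+[0,-67.5,30]),world(Q,box(10,26,-146,146,275,289))]:
    q=R0.inv().apply(B-p0);q=(q-T[:3,3])@T[:3,:3];
    ok=q[:,2]>20
    uv=q@K.T;uv=uv[:,:2]/uv[:,2:]
    for a,b in ed:
        if ok[a] and ok[b]: cv2.line(im,tuple(int(v) for v in uv[a].round()),tuple(int(v) for v in uv[b].round()),(255,0,255),1,cv2.LINE_AA)
cv2.imwrite('pics/w1.png',im)
delta(rackitem(128,13,67.5))
```

```text
t 2.4 pos [591.547  69.41  263.628] tgt [644.655  66.863 153.613] [2.692 0.    1.531]
  rot [ 0.    -0.001  0.   ] shift [ -0.552  -0.007 122.188] | mm 122.18937505176108 deg 0.055150520160164036
```

View pics/w1.png

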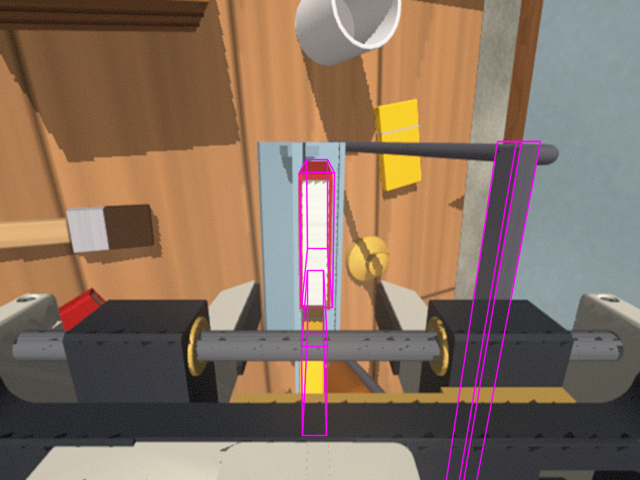

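The wrist view shows the book top at (317,235) between the jaws and matching the prediction. The rail is to the right at (520,150), slightly beyond where I predicted it. Descending along the slope.

Emit:
step_arm:
  increments: "0 0 0 -0.5 0 20 0.3;0 0 0 -0.5 0 40 0.3;0 0 0 -0.5 0 60 0.3;0 0 0 -0.5 0 75 0.3;0 0 0 -0.5 0 90 0.3;0 0 0 -0.5 0 105 0.3;0 0 0 -0.5 0 115 0.3;0 0 0 -0.5 0 122 0.3;0 0 0 -0.5 0 122 0.3"

```text
time: 3.52
tool_pos: [644.7, 66.5, 153.2]
tcp_rot: [2.692, -0.001, 1.531]
contact_force: [0.1, -0.4, 0.1]
grip_width: 59.6
```

Emit:
step_arm:
  increments: "0 0 0 0 0 0 -1;0 0 0 0 0 0 -1;0 0 0 0 0 0 -1;0 0 0 0 0 0 -1;0 0 0 0 0 0 -1;0 0 0 0 0 0 -1;0 0 0 0 0 0 -1"

```text
time: 4.4
tool_pos: [644.4, 66.6, 153.6]
tcp_rot: [2.692, -0.001, 1.532]
contact_force: [-4.8, 0.3, 3.8]
grip_width: 25.9
```

Emit:
step_arm:
  increments: "0 0 0 0 0 -8 -1;0 0 0 0 0 -20 -1;0 0 0 0 0 -35 -1;0 0 0 0 0 -50 -1;0 0 0 0 0 -65 -1;0 0 0 0 0 -80 -1;0 0 0 0 0 -95 -1;0 0 0 0 0 -110 -1;0 0 0 0 0 -125 -1;0 0 0 0 0 -135 -1;0 0 0 0 0 -140 -1;0 0 0 0 0 -140 -1"

```text
time: 5.9
tool_pos: [583.8, 68.9, 279.9]
tcp_rot: [2.691, -0.001, 1.532]
contact_force: [-0.3, 0.2, -2.8]
grip_width: 26.0
```

```bash
cat >> t.py <<'E'
def place(nm,lx,zg,ly=0,flip=1):
    q=P[nm];g=world(q,[lx,ly,zg])[0]
    return tool(g,[0,0,-1],R.from_euler('z',q[2]).apply([flip,0,0]))
E
python3 - <<'E'
from t import *
for z in (260,140): delta(place('crate',-41,z))
E
```

```text
t 5.9 pos [583.843  68.879 279.905] tgt [458.316 323.888 263.   ] [-3.142  0.     1.635]
  rot [ 0.45   0.023 -0.102] shift [ 249.876 -129.359  -43.596] | mm 284.7323596310694 deg 26.465524298817964
t 5.9 pos [583.843  68.879 279.905] tgt [458.316 323.888 143.   ] [-3.142  0.     1.635]
  rot [ 0.45   0.023 -0.102] shift [ 249.802 -181.594   64.438] | mm 315.4832173867158 deg 26.465524298817964
```

Emit:
step_arm:
  increments: "0.05 0.003 -0.011 28 -14 -5 -1;0.1 0.005 -0.022 56 -29 -10 -1;0.15 0.008 -0.033 84 -43 -15 -1;0.2 0.01 -0.044 112 -58 -20 -1;0.25 0.013 -0.055 140 -72 -24 -1;0.3 0.015 -0.066 168 -86 -29 -1;0.35 0.018 -0.077 196 -101 -34 -1;0.4 0.02 -0.089 222 -115 -39 -1;0.43 0.022 -0.097 240 -124 -42 -1;0.45 0.023 -0.102 249.9 -129.4 -43.6 -1;0.45 0.023 -0.102 249.9 -129.4 -43.6 -1;0.45 0.023 -0.102 249.9 -129.4 -43.6 -1"

```text
time: 7.4
tool_pos: [458.7, 323.2, 262.9]
tcp_rot: [3.141, 0.0, 1.634]
contact_force: [0.0, 0.3, -2.7]
grip_width: 25.7
```

Run:
```python
from t import *
delta(place('crate',-41,139))
for n in ('wrist','scene','top'):
    c=capture(n);cv2.imwrite(f'pics/b_{n}.png',c['frame'][:,:,::-1])
s=cv2.imread('pics/b_scene.png')[130:370,380:580];t=cv2.imread('pics/b_top.png')[220:380,80:280]
cv2.imwrite('pics/b2.png',np.hstack([cv2.resize(s,(400,480)),cv2.resize(t,(400,480*400//600))[:480] if 0 else cv2.copyMakeBorder(cv2.resize(t,(400,320)),0,160,0,0,cv2.BORDER_CONSTANT)]))
```

```text
t 7.4 pos [458.66  323.225 262.875] tgt [458.316 323.888 142.   ] [-3.142  0.     1.635]
  rot [ 0.  0. -0.] shift [  0.695  -0.342 120.875] | mm 120.87768699821069 deg 0.033990957659732625
```

View pics/b2.png

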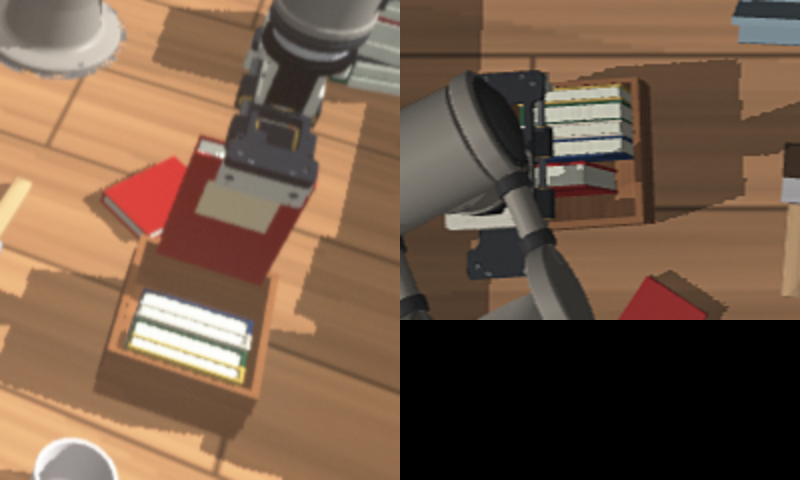

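View pics/b_wrist.png

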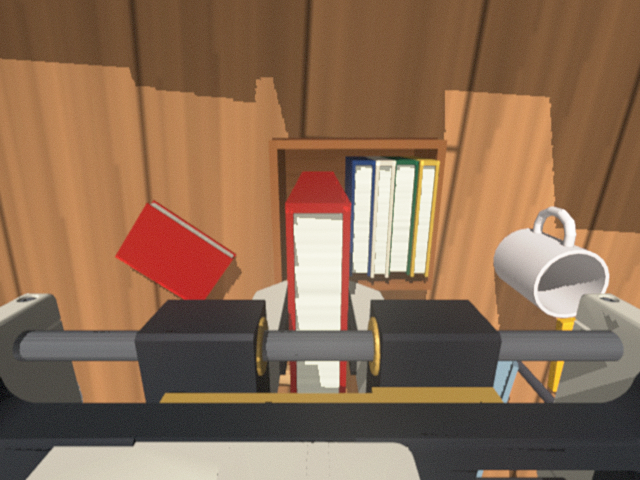

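The scene and wrist views show the book hanging upright over the free slot. In the wrist view its edges are at columns 288–348 and the slot spans about 283–347 farther below. Lowering.

Emit:
step_arm:
  increments: "0 0 0 2 -0.3 12 -1;0 0 0 2 -0.3 24 -1;0 0 0 2 -0.3 38 -1;0 0 0 2 -0.3 52 -1;0 0 0 2 -0.3 66 -1;0 0 0 2 -0.3 80 -1;0 0 0 2 -0.3 92 -1;0 0 0 2 -0.3 102 -1;0 0 0 2 -0.3 110 -1;0 0 0 2 -0.3 116 -1;0 0 0 2 -0.3 119 -1;0 0 0 2 -0.3 121 -1;0 0 0 2 -0.3 121 -1"

```text
time: 9.18
tool_pos: [457.9, 325.9, 141.9]
tcp_rot: [-3.141, -0.0, 1.635]
contact_force: [-0.2, -0.8, -3.9]
grip_width: 25.6
```

Emit:
step_arm:
  increments: "0 0 0 0 0 1 -1;0 0 0 0 0 2 -1;0 0 0 0 0 3 -1;0 0 0 0 0 3 -1"

```text
time: 9.68
tool_pos: [457.8, 325.9, 138.8]
tcp_rot: [-3.141, -0.0, 1.635]
contact_force: [-0.2, 0.0, -2.3]
grip_width: 26.0
```

Emit:
step_arm:
  increments: "0 0 0 0 0 1 -1;0 0 0 0 0 2 -1;0 0 0 0 0 2 -1"

```text
time: 10.05
tool_pos: [458.1, 325.7, 138.6]
tcp_rot: [3.14, -0.0, 1.635]
contact_force: [-3.2, -2.9, 9.8]
grip_width: 26.2
```

Contact with the floor (the force is up to 9.8 N). Releasing and retreating straight up.

Emit:
step_arm:
  increments: "0 0 0 0 0 -1 0.0;0 0 0 0 0 -1 0.2;0 0 0 0 0 -1 0.2;0 0 0 0 0 -1 0.2;0 0 0 0 0 -20 0.2;0 0 0 0 0 -60 0.2;0 0 0 0 0 -110 0.2;0 0 0 0 0 -150 0.2;0 0 0 0 0 -150 0.2"

```text
time: 11.18
tool_pos: [459.1, 326.6, 290.3]
tcp_rot: [3.135, -0.003, 1.635]
contact_force: [-0.2, -0.6, -1.1]
grip_width: 55.2
```

Run:
```python
from t import *
delta(rackitem(270,11,-67.5))
for n in ('wrist',):
    c=capture(n);cv2.imwrite(f'pics/c_{n}.png',c['frame'][:,:,::-1])
```

```text
t 11.175 pos [459.116 326.589 290.303] tgt [575.812 -65.524 280.607] [2.692 0.    1.531]
  rot [-0.444 -0.027  0.101] shift [-398.85    91.12     8.984] | mm 409.2248043004461 deg 26.11322872038506
```

View pics/c_wrist.png

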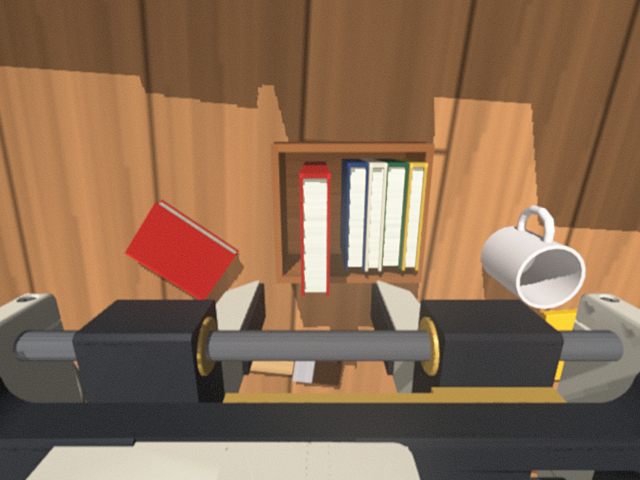

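The wrist view shows the book standing on its own in the slot at (315,235). Next, the tin.

Emit:
step_arm:
  increments: "-0.444 -0.027 0.101 -398.9 91.1 9 0.3;-0.444 -0.027 0.101 -398.9 91.1 9 0.3;-0.444 -0.027 0.101 -398.9 91.1 9 0.3;-0.444 -0.027 0.101 -398.9 91.1 9 0.3;-0.444 -0.027 0.101 -398.9 91.1 9 0.3;-0.444 -0.027 0.101 -398.9 91.1 9 0.3;-0.444 -0.027 0.101 -398.9 91.1 9 0.3;-0.444 -0.027 0.101 -398.9 91.1 9 0.3;-0.444 -0.027 0.101 -398.9 91.1 9 0.3;-0.444 -0.027 0.101 -398.9 91.1 9 0.3;-0.444 -0.027 0.101 -398.9 91.1 9 0.3;-0.444 -0.027 0.101 -398.9 91.1 9 0.3"

```text
time: 12.72
tool_pos: [574.4, -65.7, 277.9]
tcp_rot: [2.697, 0.004, 1.533]
contact_force: [0.3, -0.4, 0.5]
grip_width: 59.3
```

Run:
```python
from t import *
o=get_obs();c=capture('wrist');im=c['frame'][:,:,::-1].copy()
delta(rackitem(138,11,-67.5))
p0=np.array(o['tool_pos']);R0=R.from_euler('xyz',o['tcp_rot']);T=c['tool_from_camera'];K=c['K']
box=lambda x0,x1,y0,y1,z0,z1:np.array([(x,y,z) for x in(x0,x1) for y in(y0,y1) for z in(z0,z1)],float)
ed=[(a,b) for a in range(8) for b in range(a+1,8) if bin(a^b).count('1')==1]
lean=lambda P:R.from_euler('y',-.45).apply(P)
Q=P['rack']
for B in [world(Q,lean(box(0,22,-47.5,47.5,0,170))+[0,-67.5,30]),world(Q,box(10,26,-146,146,275,289))]:
    q=R0.inv().apply(B-p0);q=(q-T[:3,3])@T[:3,:3];ok=q[:,2]>20
    uv=q@K.T;uv=uv[:,:2]/uv[:,2:]
    for a,b in ed:
        if ok[a] and ok[b]: cv2.line(im,tuple(int(v) for v in uv[a].round()),tuple(int(v) for v in uv[b].round()),(255,0,255),1,cv2.LINE_AA)
cv2.imwrite('pics/w2.png',im)
```

```text
t 12.775 pos [574.441 -65.808 277.857] tgt [633.183 -67.789 161.748] [2.692 0.    1.531]
  rot [-0.005  0.003  0.003] shift [  0.724   3.124 130.098] | mm 130.13790059367435 deg 0.3842217917263992
```

View pics/w2.png

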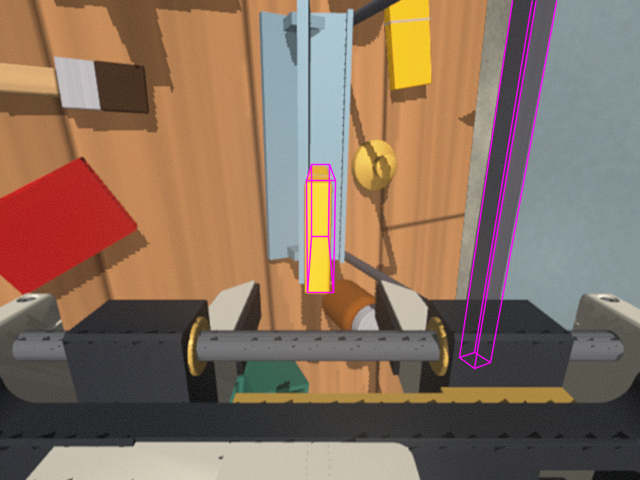

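The wrist view shows the tin top at (320,235), inside the predicted outline, with the rail about 180 px to the right. Descending.

Emit:
step_arm:
  increments: "-0.005 0.003 0.003 0.7 3 20 0.3;-0.005 0.003 0.003 0.7 3 40 0.3;-0.005 0.003 0.003 0.7 3 60 0.3;-0.005 0.003 0.003 0.7 3 80 0.3;-0.005 0.003 0.003 0.7 3 97 0.3;-0.005 0.003 0.003 0.7 3 112 0.3;-0.005 0.003 0.003 0.7 3 124 0.3;-0.005 0.003 0.003 0.7 3 130 0.3;-0.005 0.003 0.003 0.7 3 130 0.3"

```text
time: 13.9
tool_pos: [633.0, -68.4, 161.3]
tcp_rot: [2.693, -0.0, 1.53]
contact_force: [-0.2, 0.4, -0.4]
grip_width: 59.4
```

Emit:
step_arm:
  increments: "0 0 0 0 0 0 -1;0 0 0 0 0 0 -1;0 0 0 0 0 0 -1;0 0 0 0 0 0 -1;0 0 0 0 0 0 -1;0 0 0 0 0 0 -1;0 0 0 0 0 0 -1"

```text
time: 14.78
tool_pos: [632.8, -68.3, 161.5]
tcp_rot: [2.693, -0.0, 1.53]
contact_force: [-2.5, 0.3, 1.4]
grip_width: 21.9
```

Tin gripped, with the opening at 21.9 mm. Pulling it out along the slope.

Emit:
step_arm:
  increments: "0 0 0 0 0 -8 -1;0 0 0 0 0 -20 -1;0 0 0 0 0 -35 -1;0 0 0 0 0 -50 -1;0 0 0 0 0 -65 -1;0 0 0 0 0 -80 -1;0 0 0 0 0 -95 -1;0 0 0 0 0 -110 -1;0 0 0 0 0 -125 -1;0 0 0 0 0 -135 -1;0 0 0 0 0 -140 -1;0 0 0 0 0 -140 -1;0 0 0 0 0 -140 -1"

```text
time: 16.4
tool_pos: [572.1, -65.9, 287.1]
tcp_rot: [2.693, -0.0, 1.53]
contact_force: [0.4, 2.0, -2.3]
grip_width: 22.2
```

Run:
```python
from t import *
delta(place('caddy',116,265)); print(world(P['caddy'],[116,0,0]))
```

```text
t 16.4 pos [572.145 -65.897 287.127] tgt [ 602.388 -363.019  268.   ] [3.142 0.    1.398]
  rot [ 0.448 -0.03   0.13 ] shift [-295.659   29.862   35.445] | mm 299.269283006301 deg 26.75790583616103
[[ 602.388 -363.019    0.   ]]
```

Emit:
step_arm:
  increments: "0.045 -0.003 0.013 -30 3 3.5 -1;0.09 -0.006 0.026 -60 6 7 -1;0.135 -0.009 0.039 -90 9 10.5 -1;0.18 -0.012 0.052 -120 12 14 -1;0.225 -0.015 0.065 -150 15 17.5 -1;0.27 -0.018 0.078 -180 18 21 -1;0.315 -0.021 0.091 -210 21 25 -1;0.36 -0.024 0.104 -240 24 28.5 -1;0.405 -0.027 0.117 -268 27 32 -1;0.435 -0.029 0.126 -286 29 34.5 -1;0.448 -0.03 0.13 -295.7 29.9 35.4 -1;0.448 -0.03 0.13 -295.7 29.9 35.4 -1;0.448 -0.03 0.13 -295.7 29.9 35.4 -1"

```text
time: 18.02
tool_pos: [602.6, -362.7, 268.3]
tcp_rot: [3.141, -0.0, 1.398]
contact_force: [-0.2, 0.1, -3.5]
grip_width: 21.9
```

Run:
```python
from t import *
delta(place('caddy',116,147))
for n in ('wrist','scene'):
    c=capture(n);cv2.imwrite(f'pics/d_{n}.png',c['frame'][:,:,::-1])
s=cv2.imread('pics/d_scene.png')[80:280,120:320];cv2.imwrite('pics/d2.png',cv2.resize(s,(600,600)))
```

```text
t 18.025 pos [ 602.624 -362.669  268.322] tgt [ 602.388 -363.019  150.   ] [3.142 0.    1.398]
  rot [ 0. -0. -0.] shift [ -0.444  -0.23  118.322] | mm 118.32303666949457 deg 0.040056373227697596
```

View pics/d2.png

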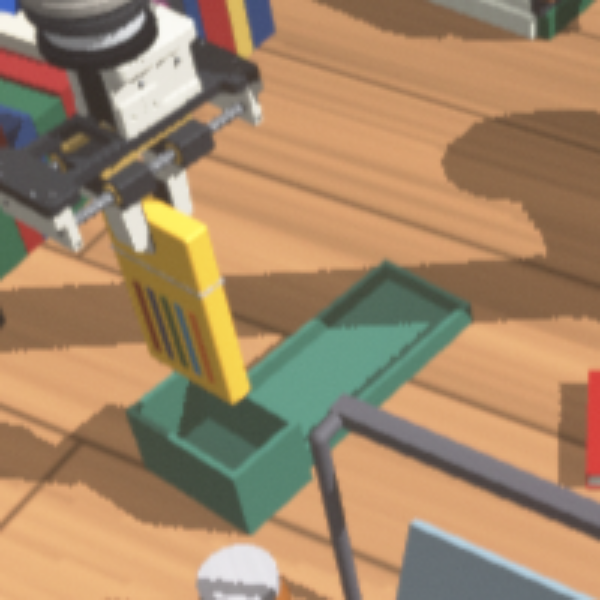

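View pics/d_wrist.png

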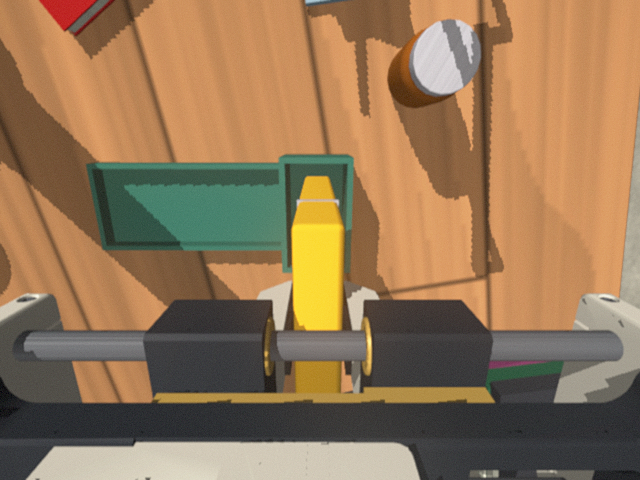

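The wrist view shows the tin upright over the pocket: tin at columns 292–344, pocket rim at 280–353, rows 157–270. By calculation it is centred to within about 2 mm. Lowering.

Emit:
step_arm:
  increments: "0 0 0 -1.5 -0.2 12 -1;0 0 0 -1.5 -0.2 24 -1;0 0 0 -1.5 -0.2 38 -1;0 0 0 -1.5 -0.2 52 -1;0 0 0 -1.5 -0.2 66 -1;0 0 0 -1.5 -0.2 80 -1;0 0 0 -1.5 -0.2 92 -1;0 0 0 -1.5 -0.2 102 -1;0 0 0 -1.5 -0.2 110 -1;0 0 0 -1.5 -0.2 115 -1;0 0 0 -1.5 -0.2 118 -1;0 0 0 -1.5 -0.2 118 -1"

```text
time: 19.62
tool_pos: [602.2, -364.6, 150.8]
tcp_rot: [3.141, 0.0, 1.398]
contact_force: [-0.6, -0.5, -2.1]
grip_width: 21.9
```

Emit:
step_arm:
  increments: "0 0 0 0 0 1 -1;0 0 0 0 0 2 -1;0 0 0 0 0 2.5 -1;0 0 0 0 0 2.5 -1"

```text
time: 20.12
tool_pos: [602.1, -364.6, 148.3]
tcp_rot: [3.141, 0.0, 1.398]
contact_force: [0.0, 0.1, -2.6]
grip_width: 21.7
```

Emit:
step_arm:
  increments: "0 0 0 0 0 1 -1;0 0 0 0 0 2 -1;0 0 0 0 0 2 -1"

```text
time: 20.5
tool_pos: [602.1, -364.5, 146.1]
tcp_rot: [3.141, -0.0, 1.398]
contact_force: [0.5, -0.2, -1.3]
grip_width: 21.9
```

Emit:
step_arm:
  increments: "0 0 0 0 0 0.7 -1;0 0 0 0 0 1.4 -1;0 0 0 0 0 1.4 -1"

```text
time: 20.88
tool_pos: [602.3, -364.5, 145.6]
tcp_rot: [3.14, 0.0, 1.398]
contact_force: [-1.6, 0.4, 3.0]
grip_width: 21.9
```

Contact. Releasing and going up.

Emit:
step_arm:
  increments: "0 0 0 0 0 -0.5 0.0;0 0 0 0 0 -0.5 0.2;0 0 0 0 0 -0.5 0.2;0 0 0 0 0 -0.5 0.2;0 0 0 0 0 -20 0.2;0 0 0 0 0 -60 0.2;0 0 0 0 0 -105 0.2;0 0 0 0 0 -135 0.2;0 0 0 0 0 -135 0.2;0 0 0 0 0 -135 0.2"

```text
time: 22.12
tool_pos: [601.7, -364.3, 278.3]
tcp_rot: [-3.14, -0.001, 1.398]
contact_force: [0.8, 0.5, -0.8]
grip_width: 55.1
```

```bash
cat >> t.py <<'E'
def brushgrasp(nm,lx,zg,ly=0,flip=1):
    q=P[nm];g=world(q,[lx,ly,zg])[0]
    return tool(g,[0,0,-1],R.from_euler('z',q[2]).apply([0,flip,0]))
E
python3 - <<'E'
from t import *
c=capture('wrist');cv2.imwrite('pics/e_wrist.png',c['frame'][:,:,::-1])
o=get_obs();print(o['joint_positions'])
for f in(1,-1): delta(brushgrasp('brush',8,160,0,f))
E
```

```text
[-0.653  0.679  0.817  0.     1.648 -0.48 ]
t 22.175 pos [ 601.582 -364.24   277.887] tgt [432.441  68.776 163.   ] [-3.142  0.     3.063]
  rot [-0.    -0.003 -1.665] shift [ 397.272 -240.909  115.964] | mm 478.86367008275784 deg 95.38601391125987
t 22.175 pos [ 601.582 -364.24   277.887] tgt [432.441  68.776 163.   ] [ 3.142  0.    -0.079]
  rot [-0.003  0.     1.477] shift [ 397.272 -240.909  115.964] | mm 478.86367008275784 deg 84.61417597319038
```

View pics/e_wrist.png

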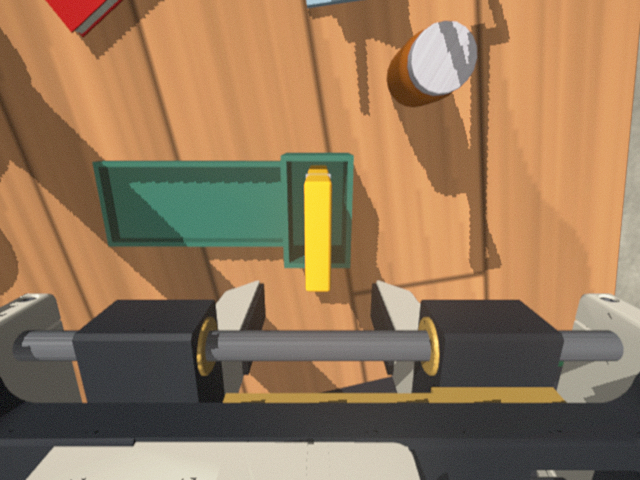

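The wrist view shows the tin standing in the pocket at (317,230). Next, the brush.

Emit:
step_arm:
  increments: "0 0 0.15 40 -24 0 -0.1;0 0 0.3 80 -48 10 -0.1;0 0 0.45 120 -72 25 -0.1;0 0 0.6 160 -96 40 -0.1;0 0 0.75 200 -120 55 -0.1;0 0 0.9 240 -145 70 -0.1;0 0 1.05 280 -170 82 -0.1;0 0 1.2 320 -194 94 -0.1;0 0 1.33 358 -217 105 -0.1;0 0 1.43 385 -233 112 -0.1;0 0 1.477 397.3 -240.9 116 -0.1;0 0 1.477 397.3 -240.9 116 -0.1;0 0 1.477 397.3 -240.9 116 -0.1"

```text
time: 23.8
tool_pos: [433.2, 67.8, 163.4]
tcp_rot: [3.141, -0.0, -0.078]
contact_force: [-0.3, 0.5, -0.7]
grip_width: 41.3
```

Run:
```python
from t import *
o=get_obs();c=capture('wrist');im=c['frame'][:,:,::-1].copy()
delta(brushgrasp('brush',8,22,0,-1))
p0=np.array(o['tool_pos']);R0=R.from_euler('xyz',o['tcp_rot']);T=c['tool_from_camera'];K=c['K']
L=[[-92.5,12,16],[20,12,16],[20,21,16],[50,21,16],[50,22,16],[92.5,22,16]]
L=np.array(L+[[x,-y,z] for x,y,z in L[::-1]],float)
q=R0.inv().apply(world(P['brush'],L)-p0);q=(q-T[:3,3])@T[:3,:3]
uv=q@K.T;uv=uv[:,:2]/uv[:,2:];print(uv.round())
cv2.polylines(im,[uv.round().astype(np.int32)],True,(255,0,255),1,cv2.LINE_AA)
cv2.imwrite('pics/w3.png',im)
```

```text
t 23.85 pos [433.376  67.646 163.511] tgt [432.441  68.776  25.   ] [ 3.142  0.    -0.079]
  rot [ 0. -0. -0.] shift [ -1.077  -1.089 138.51 ] | mm 138.5182678592707 deg 0.027650232227131172
[[304. 322.]
 [303. 216.]
 [293. 216.]
 [293. 183.]
 [292. 183.]
 [291. 135.]
 [341. 135.]
 [340. 183.]
 [339. 183.]
 [338. 216.]
 [329. 216.]
 [328. 322.]]
```

View pics/w3.png

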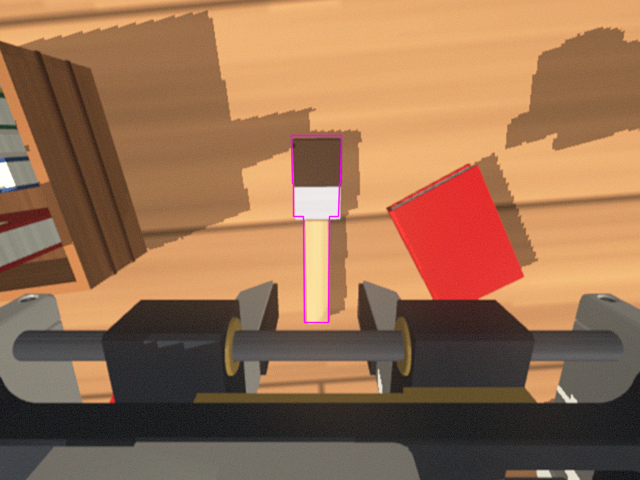

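The wrist view matches the prediction, with the brush about 2 mm nearer the robot than fitted (bristle end at row 138 against 135). Descending.

Emit:
step_arm:
  increments: "0 0 0 -3 -1 20 -0.1;0 0 0 -3 -1 40 -0.1;0 0 0 -3 -1 60 -0.1;0 0 0 -3 -1 80 -0.1;0 0 0 -3 -1 100 -0.1;0 0 0 -3 -1 115 -0.1;0 0 0 -3 -1 126 -0.1;0 0 0 -3 -1 134 -0.1;0 0 0 -3 -1 138 -0.1;0 0 0 -3 -1 138 -0.1"

```text
time: 25.1
tool_pos: [430.4, 69.5, 25.7]
tcp_rot: [3.142, -0.001, -0.079]
contact_force: [-0.6, 0.4, 0.0]
grip_width: 41.0
```

Emit:
step_arm:
  increments: "0 0 0 0 0 0 -1;0 0 0 0 0 0 -1;0 0 0 0 0 0 -1;0 0 0 0 0 0 -1;0 0 0 0 0 0 -1"

```text
time: 25.72
tool_pos: [430.4, 69.5, 25.7]
tcp_rot: [3.142, -0.001, -0.079]
contact_force: [-0.3, -0.7, 0.1]
grip_width: 0.4
```

The gripper closed to 0.4 mm, so it missed. I lift and look.

Emit:
step_arm:
  increments: "0 0 0 0 0 -30 -1;0 0 0 0 0 -80 -0.1;0 0 0 0 0 -138 -0.1;0 0 0 0 0 -138 -0.1;0 0 0 0 0 -138 -0.1;0 0 0 0 0 -138 -0.1"

```text
time: 26.48
tool_pos: [429.3, 69.5, 162.4]
tcp_rot: [3.141, 0.002, -0.079]
contact_force: [0.2, 0.1, 0.3]
grip_width: 40.4
```

Run:
```python
from t import *
print(get_obs()['tool_pos'],get_obs()['grip_width'])
c=capture('wrist');cv2.imwrite('pics/f_wrist.png',c['frame'][:,:,::-1])
c=capture('top');cv2.imwrite('pics/f_top.png',c['frame'][:,:,::-1])
c=capture('scene');cv2.imwrite('pics/f_scene.png',c['frame'][:,:,::-1])
```

```text
[429.328  69.491 162.402] 40.42307037986372
```

View pics/f_wrist.png

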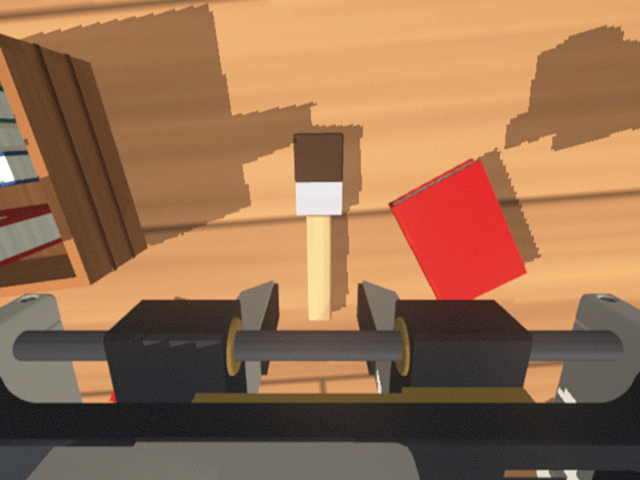

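View pics/f_scene.png

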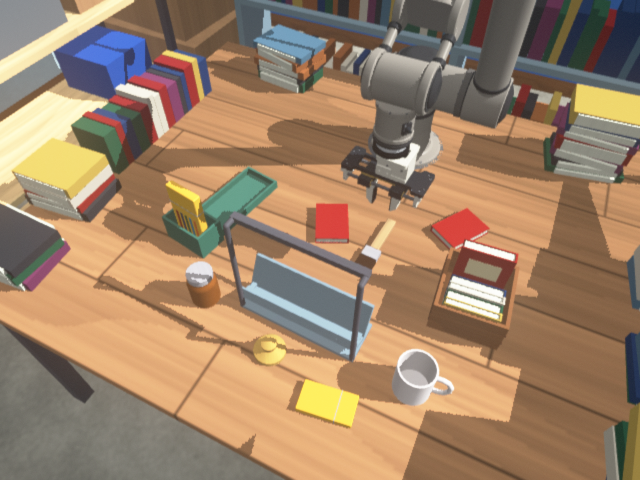

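Run:
```python
from t import *
for X in ([432,69,16],[429,69.5,140],[429,69.5,3]): print(X,proj('scene',X),proj('top',X))
o=get_obs();c=capture('wrist');T=c['tool_from_camera'];K=c['K']
for t in ([0,0,0],[0,0,22],[0,0,138],[0,20,10],[0,-20,10],[0,20,22]):
    q=(np.array(t)-T[:3,3])@T[:3,:3]@K.T;print(t,q[:2]/q[2],q[2])
t=cv2.imread('pics/f_top.png');s=cv2.imread('pics/f_scene.png')
cv2.imwrite('pics/f2.png',np.hstack([cv2.resize(t[270:390,220:340],(400,400)),cv2.resize(s[140:280,320:460],(400,400))]))
```

```text
[432, 69, 16] [[374.681 244.403]] [[277.905 325.902]]
[429, 69.5, 140] [[380.307 210.291]] [[275.227 326.051]]
[429, 69.5, 3] [[374.82  246.843]] [[277.926 327.251]]
[0, 0, 0] [316.087 297.61 ] 178.52633129209968
[0, 0, 22] [316.272 280.779] 199.54287253417405
[0, 0, 138] [316.832 229.728] 310.3573627196571
[0, 20, 10] [351.97  289.497] 188.06614433626117
[0, -20, 10] [280.388 289.489] 188.09246483164213
[0, 20, 22] [350.009 280.782] 199.52971228648357
```

View pics/f2.png

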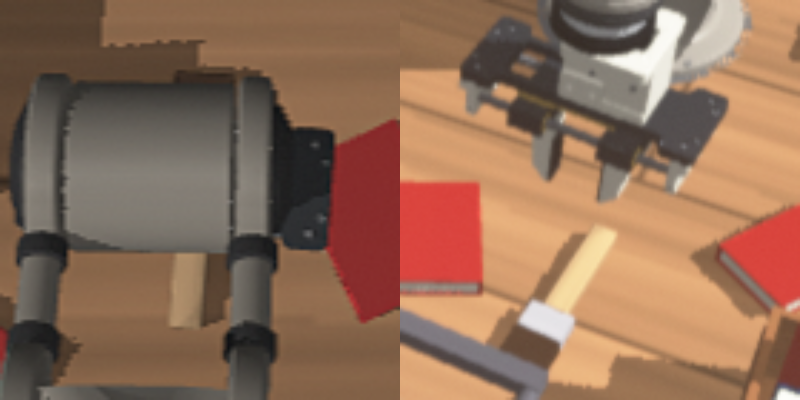

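The pictures show the brush unmoved, and the gripper is over the handle by both cameras. I descend again and look before and after closing.

Emit:
step_arm:
  increments: "0 0 0 0 0 25 -0.1;0 0 0 0 0 50 -0.1;0 0 0 0 0 75 -0.1;0 0 0 0 0 100 -0.1;0 0 0 0 0 120 -0.1;0 0 0 0 0 132 -0.1;0 0 0 0 0 137.5 -0.1;0 0 0 0 0 137.5 -0.1;0 0 0 0 0 137.5 -0.1"

```text
time: 27.9
tool_pos: [430.8, 69.5, 26.7]
tcp_rot: [-3.142, -0.002, -0.079]
contact_force: [0.1, 0.3, -0.0]
grip_width: 41.2
```

Run:
```python
from t import *
print(get_obs()['tool_pos'],get_obs()['grip_width'])
c=capture('wrist');cv2.imwrite('pics/g_wrist.png',c['frame'][:,:,::-1])
c=capture('scene');s=c['frame'][:,:,::-1];cv2.imwrite('pics/g2.png',cv2.resize(s[170:290,320:460],(700,600),interpolation=cv2.INTER_CUBIC))
```

```text
[430.8    69.481  26.708] 41.22648505286458
```

View pics/g_wrist.png

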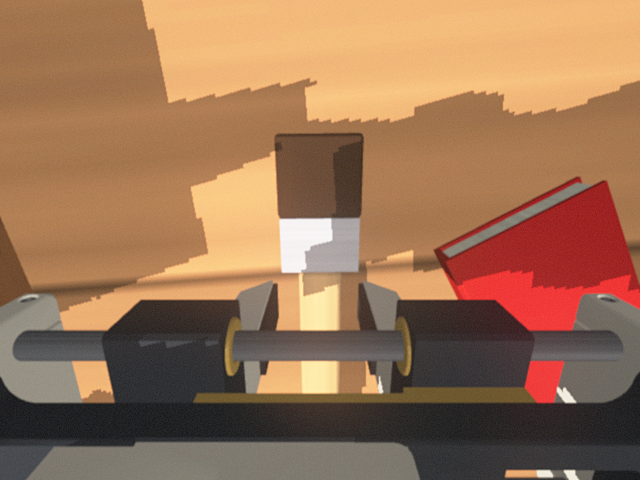

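View pics/g2.png

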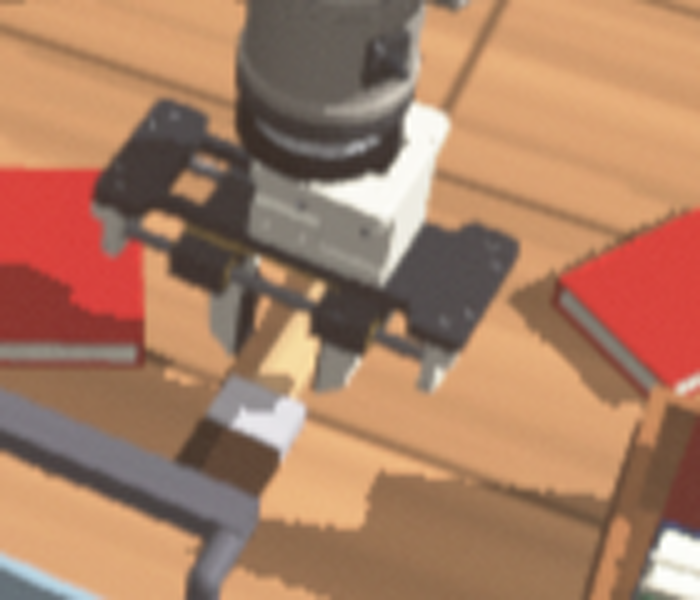

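The jaws straddle the handle. The effective pads may end above the fingertips, so I go about 3.5 mm lower (tips about 1 mm above the counter) and close.

Emit:
step_arm:
  increments: "0 0 0 0 0 2 -0.1;0 0 0 0 0 3.7 -0.1;0 0 0 0 0 3.7 -0.1;0 0 0 0 0 3.7 -1;0 0 0 0 0 3.7 -1;0 0 0 0 0 3.7 -1;0 0 0 0 0 3.7 -1"

```text
time: 28.88
tool_pos: [430.4, 69.5, 22.5]
tcp_rot: [3.141, -0.001, -0.079]
contact_force: [-0.1, 0.3, 0.9]
grip_width: 5.9
```

Run:
```python
from t import *
print(get_obs()['tool_pos'],get_obs()['grip_width'])
c=capture('wrist');cv2.imwrite('pics/h_wrist.png',c['frame'][:,:,::-1])
```

```text
[430.368  69.467  22.504] 5.921437741812413
```

View pics/h_wrist.png

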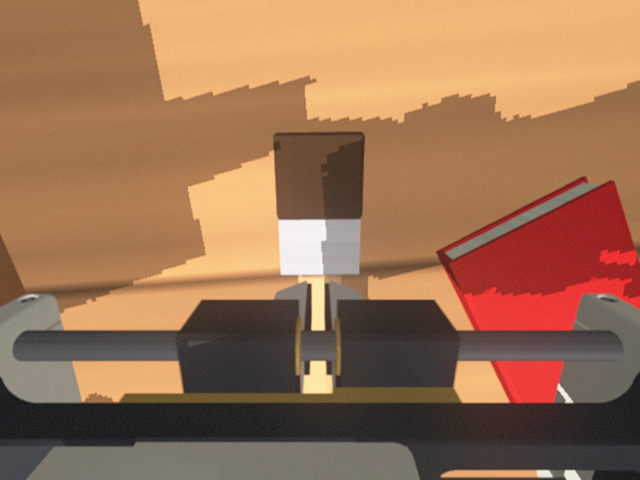

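Run:
```python
from t import *
for z in (4.7,10,18,25):
    for y in (90,97,105): print(z,y,(proj('scene',[430.8,y,z])[0]-[320,170])*5)
print(get_obs()['grip_width'])
c=capture('scene');s=c['frame'][:,:,::-1];cv2.imwrite('pics/h2.png',cv2.resize(s[190:270,340:430],(720,640)[:2],interpolation=cv2.INTER_CUBIC)[:600])
```

```text
4.7 90 [310.794 398.474]
4.7 97 [323.743 403.238]
4.7 105 [338.594 408.703]
10 90 [311.897 391.987]
10 97 [324.891 396.756]
10 105 [339.794 402.226]
18 90 [313.576 382.113]
18 97 [326.638 386.89 ]
18 105 [341.619 392.369]
25 90 [315.058 373.391]
25 97 [328.181 378.175]
25 105 [343.232 383.662]
0.6411539048365423
```

View pics/h2.png

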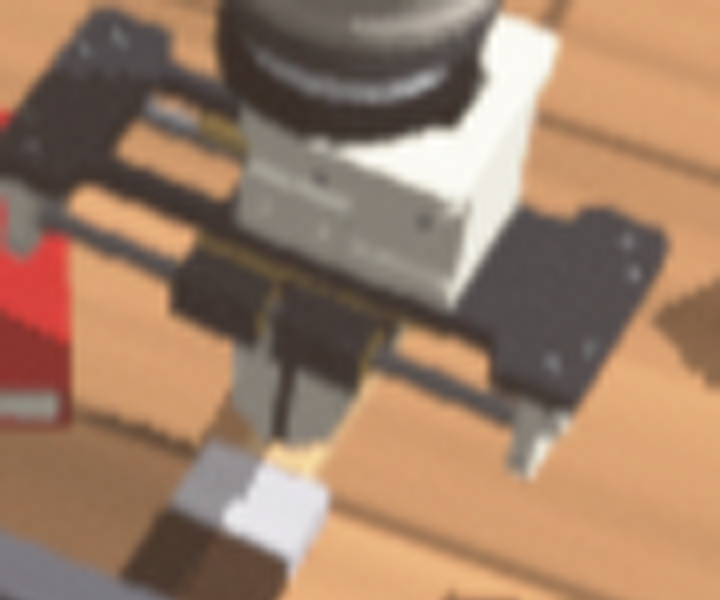

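The scene close-up shows the closed fingertips above the handle, tips at about crop (285,445). So the real tips seem higher than `nose_length` says, by about 12–15 mm. I reopen and creep lower, watching the force.

Emit:
step_arm:
  increments: "0 0 0 0 0 -3 -1;0 0 0 0 0 -3 -0.1;0 0 0 0 0 -3 -0.1;0 0 0 0 0 -3 -0.1;0 0 0 0 0 -3 -0.1;0 0 0 0 0 0 -0.1;0 0 0 0 0 2 -0.1;0 0 0 0 0 4 -0.1;0 0 0 0 0 4 -0.1"

```text
time: 30.2
tool_pos: [430.2, 69.5, 18.3]
tcp_rot: [3.141, -0.0, -0.079]
contact_force: [0.2, 0.6, 0.1]
grip_width: 41.0
```

Emit:
step_arm:
  increments: "0 0 0 0 0 1.5 -0.1;0 0 0 0 0 3 -0.1;0 0 0 0 0 4 -0.1;0 0 0 0 0 4 -0.1"

```text
time: 30.7
tool_pos: [430.3, 69.5, 14.4]
tcp_rot: [3.142, -0.001, -0.079]
contact_force: [-0.2, -0.5, 0.4]
grip_width: 41.1
```

At TCP z = 14.4 there is still no contact, though 22 mm tips would be under the counter. So the stated nose length is wrong for the fingers as they are. Closing here.

Emit:
step_arm:
  increments: "0 0 0 0 0 0 -1;0 0 0 0 0 0 -1;0 0 0 0 0 0 -1;0 0 0 0 0 0 -1;0 0 0 0 0 0 -1"

```text
time: 31.32
tool_pos: [430.4, 69.5, 14.5]
tcp_rot: [3.142, -0.001, -0.079]
contact_force: [-0.6, -0.1, 0.2]
grip_width: 0.7
```

Run:
```python
from t import *
o=get_obs();print(o['tool_pos'],o['grip_width'],o['contact_force'])
c=capture('wrist');cv2.imwrite('pics/i_wrist.png',c['frame'][:,:,::-1])
c=capture('scene');s=c['frame'][:,:,::-1];cv2.imwrite('pics/i2.png',cv2.resize(s[190:270,340:430],(720,640)[:2],interpolation=cv2.INTER_CUBIC)[:600])
```

```text
[430.363  69.486  14.482] 0.7315052980988718 [-0.61  -0.14   0.188]
```

View pics/i_wrist.png

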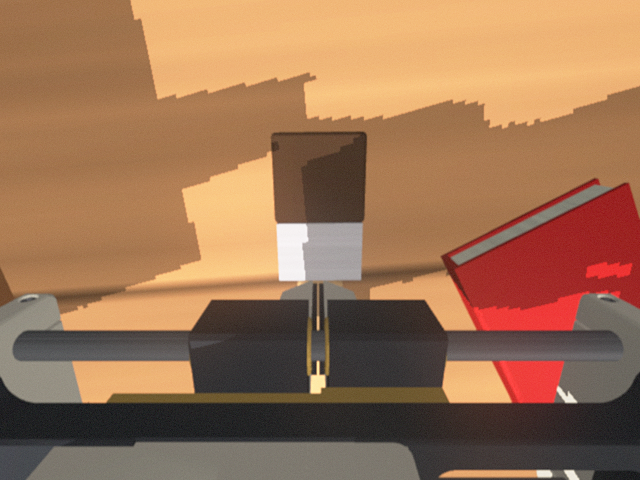

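View pics/i2.png

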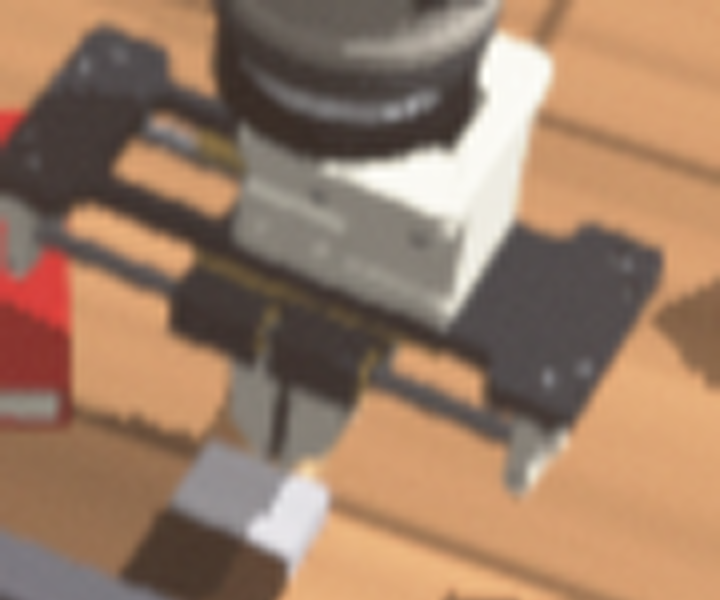

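The fingers still closed above the handle. Measured in the wrist images, the visible fingertips (column 259 at 59 mm opening, where 22 mm tips would be at 267) are at about tool z = 0, not +22. I open and go down further in small, force-checked steps.

Emit:
step_arm:
  increments: "0 0 0 0 0 -3 -1;0 0 0 0 0 -3 -0.1;0 0 0 0 0 -3 -0.1;0 0 0 0 0 -3 -0.1;0 0 0 0 0 -3 -0.1;0 0 0 0 0 1 -0.1;0 0 0 0 0 3 -0.1;0 0 0 0 0 4 -0.1;0 0 0 0 0 4 -0.1"

```text
time: 32.55
tool_pos: [430.3, 69.5, 10.4]
tcp_rot: [3.142, -0.0, -0.079]
contact_force: [-0.1, -1.2, -0.1]
grip_width: 41.4
```

Emit:
step_arm:
  increments: "0 0 0 0 0 1 -0.1;0 0 0 0 0 2 -0.1;0 0 0 0 0 3 -0.1;0 0 0 0 0 3 -0.1"

```text
time: 33.05
tool_pos: [430.3, 69.5, 7.4]
tcp_rot: [3.141, -0.0, -0.079]
contact_force: [0.3, 0.6, 0.1]
grip_width: 41.6
```

Emit:
step_arm:
  increments: "0 0 0 0 0 1 -0.1;0 0 0 0 0 2 -0.1;0 0 0 0 0 3 -0.1;0 0 0 0 0 3 -0.1"

```text
time: 33.55
tool_pos: [430.3, 69.5, 4.4]
tcp_rot: [3.141, -0.0, -0.079]
contact_force: [0.6, -0.5, -1.0]
grip_width: 41.3
```

Emit:
step_arm:
  increments: "0 0 0 0 0 0 -1;0 0 0 0 0 0 -1;0 0 0 0 0 0 -1;0 0 0 0 0 0 -1;0 0 0 0 0 0 -1"

```text
time: 34.17
tool_pos: [430.4, 69.4, 4.5]
tcp_rot: [3.141, -0.001, -0.079]
contact_force: [-0.6, -1.5, 0.4]
grip_width: 23.7
```

Gripped now, at 23.7 mm. Lifting. With this grip the tray height corresponds to TCP z of about 10.5.

Emit:
step_arm:
  increments: "0 0 0 0 0 -10 -1;0 0 0 0 0 -30 -1;0 0 0 0 0 -55 -1;0 0 0 0 0 -80 -1;0 0 0 0 0 -105 -1;0 0 0 0 0 -120 -1;0 0 0 0 0 -125 -1;0 0 0 0 0 -125 -1"

```text
time: 35.17
tool_pos: [430.2, 69.5, 129.6]
tcp_rot: [3.142, -0.001, -0.079]
contact_force: [-0.4, 0.1, -1.3]
grip_width: 23.5
```

Run:
```python
from t import *
o=get_obs();print(o['tool_pos'],o['grip_width'],o['contact_force'])
c=capture('wrist');cv2.imwrite('pics/j_wrist.png',c['frame'][:,:,::-1])
c=capture('scene');s=c['frame'][:,:,::-1];cv2.imwrite('pics/j2.png',cv2.resize(s[130:290,310:470],(600,600),interpolation=cv2.INTER_CUBIC))
# place: brush local x of grasp ~ (430.4-422.5)
q=P['caddy'];g=world(q,[-38.5+8,0,125])[0];g[2]=125
delta(tool([g[0],g[1],125],[0,0,-1],R.from_euler('z',q[2]).apply([0,-1,0])))
```

```text
[430.193  69.501 129.622] 23.460861045178973 [-0.368  0.136 -1.311]
t 35.275 pos [429.847  69.495 128.979] tgt [ 458.063 -337.869  128.   ] [ 3.142  0.    -0.173]
  rot [0.    0.001 0.093] shift [ 60.34  403.858   1.002] | mm 408.3417655251472 deg 5.349755061051515
```

View pics/j_wrist.png

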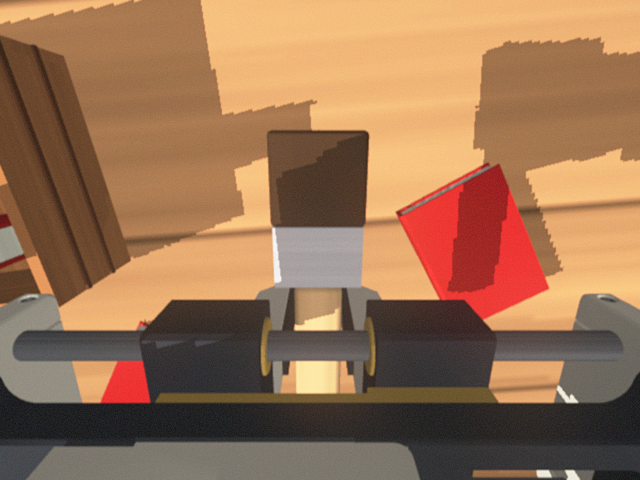

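View pics/j2.png

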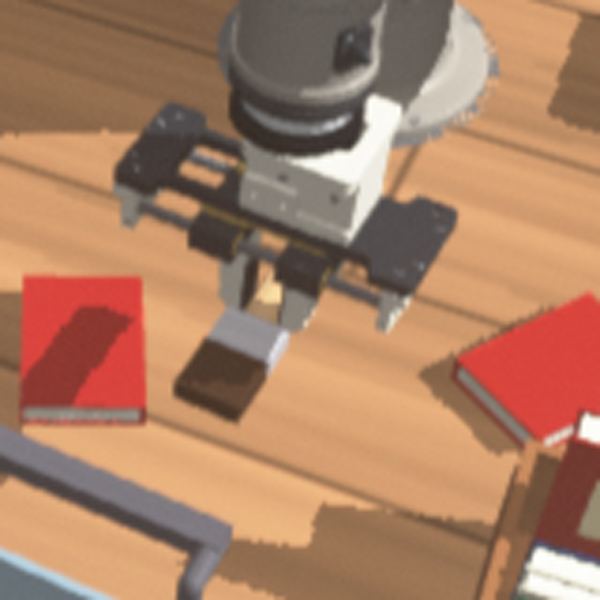

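The brush is held level. Moving over the tray.

Emit:
step_arm:
  increments: "0 0 0.01 6 40 0 -1;0 0 0.02 12 80 0 -1;0 0 0.03 18 125 0 -1;0 0 0.04 25 170 0 -1;0 0 0.05 32 215 0 -1;0 0 0.06 39 260 0 -1;0 0 0.07 45 305 0 -1;0 0 0.08 51 345 0 -1;0 0 0.088 54 378 0 -1;0 0 0.093 56.5 398 1 -1;0 0 0.093 56.5 404 1 -1;0 0 0.093 56.5 404 1 -1;0 0 0.093 56.5 404 1 -1"

```text
time: 36.9
tool_pos: [454.8, -336.6, 128.6]
tcp_rot: [-3.141, -0.0, -0.171]
contact_force: [-0.3, 0.3, -0.1]
grip_width: 23.6
```

Run:
```python
from t import *
o=get_obs();print(o['tool_pos'],o['grip_width'],o['contact_force'])
c=capture('wrist');im=c['frame'][:,:,::-1].copy()
p0=np.array(o['tool_pos']);R0=R.from_euler('xyz',o['tcp_rot']);T=c['tool_from_camera'];K=c['K']
L=np.array([[73,47.5,25],[-148,47.5,25],[-148,-47.5,25],[73,-47.5,25]])
q=R0.inv().apply(world(P['caddy'],L)-p0);q=(q-T[:3,3])@T[:3,:3]
uv=q@K.T;uv=uv[:,:2]/uv[:,2:];print(uv.round())
cv2.polylines(im,[uv.round().astype(np.int32)],True,(255,0,255),1,cv2.LINE_AA)
cv2.imwrite('pics/k_wrist.png',im)
g=world(P['caddy'],[-38.5+6,0,0])[0];print(g)
delta(tool([g[0],g[1],9.5],[0,0,-1],R.from_euler('z',P['caddy'][2]).apply([0,-1,0])))
```

```text
[ 454.77  -336.559  128.576] 23.567294362858018 [-0.304  0.275 -0.066]
[[253. 101.]
 [266. 359.]
 [369. 359.]
 [383. 101.]]
[ 456.093 -337.526    0.   ]
t 36.95 pos [ 454.815 -336.662  128.662] tgt [ 456.093 -337.526   12.5  ] [ 3.142  0.    -0.173]
  rot [-0.    -0.     0.002] shift [  1.352   0.665 116.162] | mm 116.17197509987858 deg 0.09487920463546738
```

View pics/k_wrist.png

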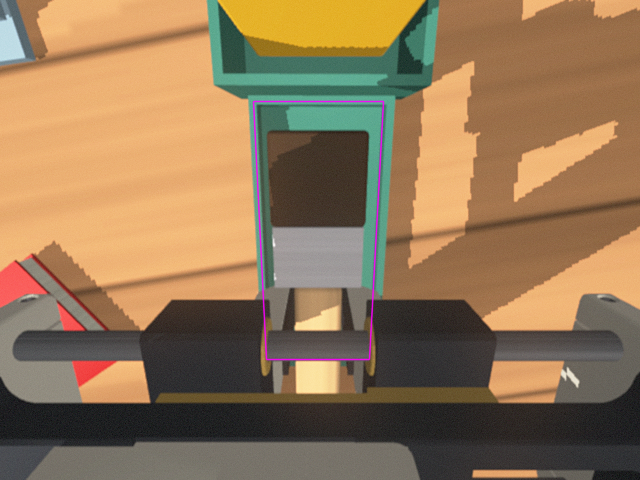

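The wrist view shows the brush over the tray. The tray is about 3–4 mm to the right of my outline, so I correct by +4 in tool y while lowering.

Emit:
step_arm:
  increments: "0 0 0.002 0 4 12 -1;0 0 0.002 0 4 24 -1;0 0 0.002 0 4 38 -1;0 0 0.002 0 4 52 -1;0 0 0.002 0 4 66 -1;0 0 0.002 0 4 80 -1;0 0 0.002 0 4 92 -1;0 0 0.002 0 4 102 -1;0 0 0.002 0 4 109 -1;0 0 0.002 0 4 113 -1;0 0 0.002 0 4 115 -1;0 0 0.002 0 4 115 -1"

```text
time: 38.45
tool_pos: [454.1, -341.8, 13.7]
tcp_rot: [3.141, -0.001, -0.174]
contact_force: [-0.5, 0.9, -0.2]
grip_width: 23.5
```

Emit:
step_arm:
  increments: "0 0 0 0 0 1 -1;0 0 0 0 0 2 -1;0 0 0 0 0 2 -1"

```text
time: 38.83
tool_pos: [454.1, -341.7, 11.6]
tcp_rot: [3.142, -0.001, -0.174]
contact_force: [-0.4, -0.4, -1.4]
grip_width: 23.6
```

Emit:
step_arm:
  increments: "0 0 0 0 0 0.7 -1;0 0 0 0 0 1.3 -1;0 0 0 0 0 1.3 -1"

```text
time: 39.2
tool_pos: [454.1, -341.7, 10.5]
tcp_rot: [3.141, -0.001, -0.174]
contact_force: [-0.7, -0.1, 4.0]
grip_width: 23.2
```

Contact at z = 10.5, as predicted. Releasing with a small opening, then up.

Emit:
step_arm:
  increments: "0 0 0 0 0 -0.3 -0.35;0 0 0 0 0 -0.3 -0.22;0 0 0 0 0 -0.3 -0.22;0 0 0 0 0 -0.3 -0.22;0 0 0 0 0 -8 -0.22;0 0 0 0 0 -20 -0.22;0 0 0 0 0 -45 -0.22;0 0 0 0 0 -90 -0.22;0 0 0 0 0 -140 -0.22;0 0 0 0 0 -180 -0.22;0 0 0 0 0 -180 -0.22"

```text
time: 40.58
tool_pos: [455.4, -342.9, 194.9]
tcp_rot: [3.137, -0.008, -0.174]
contact_force: [-0.2, -0.5, -0.6]
grip_width: 35.7
```

Run:
```python
from t import *
o=get_obs();print(o['tool_pos'],o['grip_width'],o['contact_force'])
for n in('wrist','scene','top'):
    c=capture(n);cv2.imwrite(f'pics/l_{n}.png',c['frame'][:,:,::-1])
```

```text
[ 455.353 -342.939  194.897] 35.69301121364092 [-0.233 -0.51  -0.604]
```

View pics/l_wrist.png

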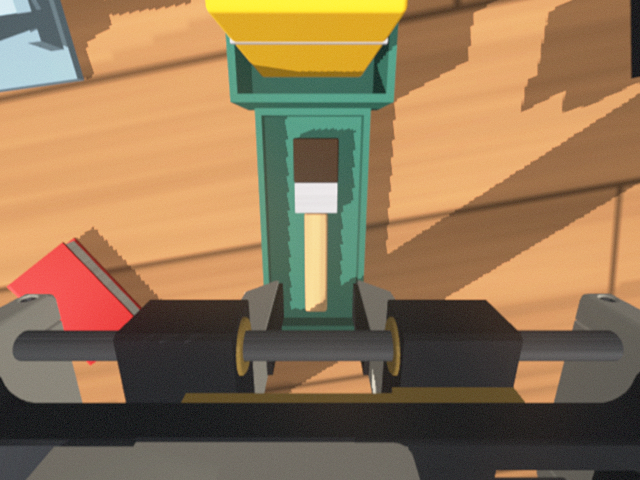

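View pics/l_scene.png

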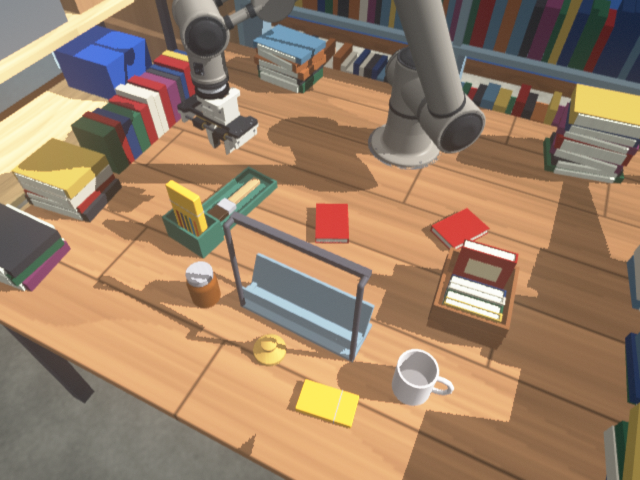

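View pics/l_top.png

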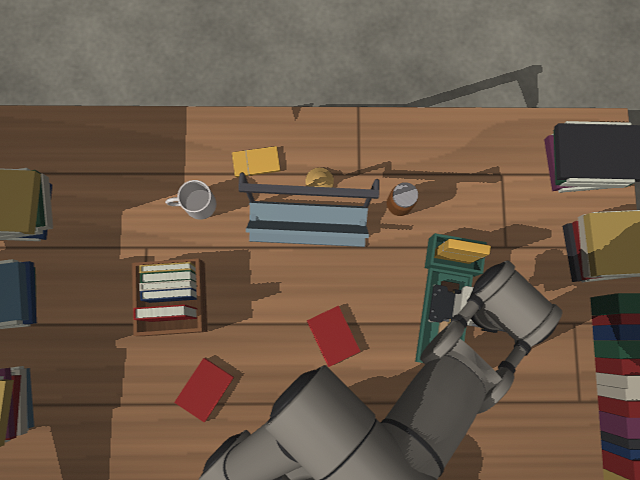

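All three items are in place: the brush in the tray at wrist (316,225), the tin at scene (183,210) and the book at scene (482,275). The mug, jar and weight are at their original pixels. I settle the arm and hand in.

Emit:
step_arm:
  increments: "0 0 0 0 0 0 -0.2;0 0 0 0 0 0 -0.2;0 0 0 0 0 0 -0.2;0 0 0 0 0 0 -0.2"

```text
time: 41.22
tool_pos: [453.9, -341.6, 190.0]
tcp_rot: [-3.141, -0.0, -0.174]
contact_force: [0.6, -0.5, -0.1]
grip_width: 37.1
```

```bash
python3 -c "
from plant import close_job;print(close_job())"
```

```text
the job is handed in; nothing more can be done
None
```

I handed the job in at about 41 s. The book stands in the free crate slot, the tin stands in the deep pocket, and the brush lies flat and lengthwise in the shallow compartment. Each was lowered until the force showed contact with the floor, then released.

**Last checks:** the final wrist, scene and top pictures show all three in place. The gripper is clear above the tray with about zero force, and the mug, jar and paperweight look unmoved. I judged the final placement by eye in these pictures and did not re-fit the poses numerically. The hand-in reported no verdict.

**What disagreed:** the first three closes on the brush missed, at TCP heights of about 26, 22.5 and 14.5 mm. The stated 22 mm nose length did not match the fingers: in the wrist pictures the tips sat roughly level with the TCP. The brush gripped properly at a TCP height of about 4.5 mm and did not visibly move in the missed tries.

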